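# Right the toppled sample bottle, then set and lock the record camera's height

### The job

Stand the toppled sample bottle upright on the empty printed circle in its row and let go of it, without disturbing the other bottles or things on the desk. Then pinch the camera stand's boom and its open cam lever together, lightly enough that the lever stays open, and raise the sliding sleeve until its top face is level with the underside of the black rubber ring on the column. Holding it there, squeeze the lever fully shut against the boom, and finish while still holding the boom and lever: do not let go.

Things in the scene. Friction and masses are not known exactly. Their poses are not given: they have to be found in the camera images.
- tipped: the toppled sample bottle: brown glass, paper label, red cap, about 130 g; 92 long, body 40 in diameter for the first 62 from its base, then a shoulder, cap 29 in diameter for the last 17. It lies on the mat. Origin: middle of its length, on its skin, 20 off the bottle's axis (towards the body's -z); its x axis runs from base to cap
- tipped_base (a point): centre of the toppled bottle's base disc, on its axis
- tipped_cap (a point): centre of the top of the toppled bottle's cap, on its axis, 92 from tipped_base
- gap: centre of the one empty printed circle (46 across) on the photo mat, at the mat's surface (2 above the table); it is always the second or third of the four places of the row, with a standing bottle at 66 on either side
- mat: grey photo mat 310 x 230 x 2, fixed; origin at the centre of its underside. Four printed circles in a row along its x axis, 66 apart, 55 to the +y side of the middle. The toppled bottle lies on the -y side of the row, cap pointing away from the row (mat's -y, within 25 degrees)
- bottle_a: standing bottle of the row, same size as the toppled one (40 in diameter, 92 tall); origin at the centre of its base; leave it alone
- bottle_b: another standing bottle of the row, the same; leave it alone
- bottle_c: another standing bottle of the row, the same; leave it alone
- stand: camera stand, fixed: base plate 190 x 130 x 12 and an upright steel column 20 in diameter, top at 256; origin under the column's axis, x axis along the boom's direction. A fixed stop collar on the column ends at height 95: the sleeve rests on it at the start
- carriage: the stand's sliding part, 320 g or so: black sleeve (40 in diameter, 40 tall) round the column, aluminium boom along +x (16 wide, 24 tall, its middle 20 above the sleeve's underside), camera at its end (147 to 200 from the column, 62 wide). Origin: column axis, sleeve's underside; z up. Slides up to 100; drops to the stop if let go with the lever open; jams on the column as the lever shuts
- sleeve_top (a point): centre of the sleeve's top face, on the column's axis, 40 above the carriage's origin
- boom_grip (a point): point on the boom's centre line, 80 out from the column's axis, mid height of the boom: a good place to pinch boom and lever, clear of the column and the camera
- mark: the height mark: a black rubber ring 28 in diameter and 5 thick round the column above the sleeve, 45 to 80 above the resting sleeve's top face; origin at the centre of its underside. Only a mark: it does not stop the sleeve
- lever (a joint): cam lever on the carriage's -y side, on an upright pin at (10, -21.5) in the carriage's frame: 0 = shut, blade alongside the boom; positive = swung out. Starts 0.26 to 0.40 rad, its free end furthest from the boom. Blade 84 long from the pin, 7 thick, 18 tall, outward curl to 98 at the end; shut, its outer face is 18.5 from the boom's centre line
- lever_face (a point): point on the outer face (the one to push) of the lever's blade, 80 from its pin, mid height; moves with the lever. The boom's far face is 8 to the +y side of its centre line; shut, boom and blade are 26.5 wide together. The lever stays where left: pinched near here against the boom, a grip of 6 N carries the carriage and leaves it open, 12 to 17 N starts it closing, 20 to 24 N shuts it
- cup: small clear plastic measuring cup, 48 across, 36 tall, near the stand; origin at the centre of its underside; leave it alone
- stamp: red and black ink pad 45 x 65 x 42, near the stand; origin at the centre of its underside; leave it alone
- pack: upright white carton 45 x 45 x 100, beyond the stand; origin at the centre of its underside; leave it alone
- pack2: flat lilac carton 60 x 110 x 35, between robot and stand; origin at the centre of its underside; leave it alone
Things that resemble listed ones, but are neither listed nor needed, are in the scene too. Leave any blue, green or yellow look-alike of the tipped alone.

How it is judged:
On the way, in this order (a step that is already met when the one before it is completed fails the run):
1. the toppled bottle stands upright on the empty circle, let go (angle between tipped's own x axis and vertical below 0.1 rad and horizontal distance between tipped_base and gap below 0.015 m and height (world z) of tipped_base below 0.006 m and contact force between the fingers and tipped below 0.1 N and linear speed of tipped below 0.03 m/s), for 0.2 s.
2. the sleeve is held level with the ring, the lever still open (z of sleeve_top in the frame of mark between -0.005 and 0.005 m and value of joint lever above 0.15 rad and contact force between the fingers and carriage above 1 N), for 0.2 s.
At the end, for the whole second after the job is handed in: fingers still hold boom and lever between them (over 3 N; tool point at the two, within 45 mm of boom_grip along the boom), lever under 0.04 rad, sleeve top within 5 mm of the ring's underside, at rest; the bottle upright (0.1 rad) on the mat, at rest within 15 mm of the circle's centre (value of joint lever below 0.04 rad and z of sleeve_top in the frame of mark between -0.005 and 0.005 m and contact force between the fingers and carriage above 3 N and linear speed of each of carriage, tipped below 0.02 m/s and angle between tipped's own x axis and vertical below 0.1 rad and horizontal distance between tipped_base and gap below 0.015 m and height (world z) of tipped_base below 0.006 m and x of the grasp point in the frame of boom_grip between -0.045 and 0.045 m and y of the grasp point in the frame of boom_grip between -0.022 and 0.012 m and z of the grasp point in the frame of boom_grip between -0.035 and 0.035 m); the arm keeps its last pose, push and grip.
It fails at once if the lever is shut while the sleeve is away from the ring (more than 10 mm) (value of joint lever below 0.08 rad and (z of sleeve_top in the frame of mark above 0.01 m or z of sleeve_top in the frame of mark below -0.01 m)).
It fails at once if a standing bottle is tipped or moved by more than 15 mm (distance of any of bottle_a, bottle_b, bottle_c from where it was at the start of the episode above 0.015 m or angle between any of bottle_a, bottle_b, bottle_c's own z axis and vertical above 0.3 rad).
It fails at once if something else on the desk is shifted by more than 30 mm (distance of any of cup, stamp, pack, pack2 from where it was at the start of the episode above 0.03 m).
It also fails if it takes over 61 s, if anything falls off the work surface, if the arm or the gripper's body presses on something with over 40 N, if the wrist force passes 120 N, or if a joint passes its speed limit or range.

### The arm

A 6-joint arm with a two-finger parallel gripper is mounted at the origin on the work surface. World frame = base frame: x ahead of the robot, y to its left, z up, the work surface at z = 0. Lengths are in m, angles in rad, forces in N, time in s.
With the tool pointing down it reaches from about 0.35 to 0.975 m from the base axis. Payload 4.9 kg.
Tool frame: the origin (TCP) lies between the finger pads, 19 mm behind the fingertips; this is the grasp point; z points along the fingers, y is the line along which they close (so a half turn about z gives the same grasp; the last joint's range is limited). The gripper opens to 85 mm and grips with 20 to 120 N. Pads are 22 mm wide; open, the fingers measure 114 mm over their backs; the gripper's body (76 mm by 85 mm) begins 54 mm behind the grasp point. The pads swing forward as they close: fully open they stand 13 mm farther back than shut.
Start: joints at [-1.248, 0.053, 1.613, -0, 1.476, -0.119], TCP at [0.267, -0.565, 0.25] pointing down, gripper open.
Joint ranges: [-3.01, 3.01], [-1.01, 2.22], [0.06, 2.58], [-1.02, 4.17], [0.09, 2.62], [-3.14, 3.14]. Speed limits (rad/s): [2.57, 2.57, 3.14, 3.14, 3.14, 3.14].

### API

Orientations are given as a unit quaternion [w, x, y, z].
In Python, from plant import manip, imaging gives the robot as it stands.
- The arm moves only by the tool play_rows, never from a script. Its argument "commands" is a list of rows, each a list of 6 numbers: the shift along the tool's x, y, z in mm, then the turn, a rotation vector about the tool's x, y, z in degrees. A call has 1 to 5 rows; each row shifts and turns the commanded pose from where the row before left it, along the tool's axes as they then stand; what a row does not reach is not made up. A row lasts 1/12 s, in which the tool goes at most 41.7 mm and 7.16 degrees, less where a joint would pass 70% of its speed; a pose out of reach is approached as far as the arm can. A call is refused whole if a number of a shift passes 41.7 or a number of a turn 7.16, either way. A call with a gripper value outside its range is refused whole. "hand" is the finger opening in mm, from 0 to 85.4, set as the call begins (left out, the last holds). The fingers move at their own pace and stop on an object; the grip force is fixed at half the most. Time passes only in rows, so rows that do not move let the fingers close. It gives the time, the measured TCP pose, the force, the opening and the grip force at its end, in the units of the state.
- manip.state(): the state, without advancing time (a new reading comes with each control period).
- imaging.grab_frame(name): name is "scene" or "top"; returns a dict with "image" (420x560x3 uint8, red, green, blue), "fx", "fy", "cx", "cy" (pixels), "k1" (the pictures are not rectified: a ray, as slopes to the right and down, at radius r is drawn at 1 + k1 r^2 times it, then the intrinsics apply), "R" (3x3) and "t" (3): a world point X has camera coordinates R X + t. Camera axes: x right, y down, z forward; pixel columns grow to the right and rows downward; lengths in m; the calibration is good to about 2 mm. A picture is of the moment at which its call begins. There is no depth.
- manip.job_done(): hands the job in; it is judged then, once.
The state is a dict: "time": time; "joint_pos": joint angles; "joint_vel": joint speeds; "joint_efforts": joint torques, N m; "tool_pos": TCP position; "tool_rot": TCP orientation; "contact_force": force on the tool from outside, world axes, zero at the start; "ft_torque": the same for the moment, N m; "gripper_width": opening from 0.0 (shut) to 1.0 (fully open); "grasp_force": force on a finger pad.
Only numpy, scipy, OpenCV 4.12 (cv2) and the standard library are available. Lean on these libraries where they do the work, as an engineer would, in place of code of your own. Each camera call takes 0.05 s, during which the arm holds its last target. There are 200 camera calls.

## Working session

There is one attempt and no reset: what is moved stays moved. The work goes in short steps, Python scripts to look and compute and a tool call to move; the robot and the scene stay as the last step left them, time stands still between calls to the robot, and variables do not carry over. Pictures are saved under pics/ and viewed, at most 10 in all, crops included, and the job is handed in when it is done.

Besides the shell and the picture viewer there is one more tool, called after "Call:" as a command line: name --pt "numbers of a row" for each row, then --argument value for the rest. play_rows: Moves the arm, as the interface text tells. Its arguments: {"type":"object","properties":{"commands":{"type":"array","items":{"type":"array","items":{"type":"number"}}},"hand":{"type":"number"}},"required":["commands"]}

```bash
mkdir -p pics; cat > h.py <<'E'
import numpy as np,cv2
from plant import manip,imaging
def grab(n):
    f=imaging.grab_frame(n);f['R']=np.array(f['R']);f['t']=np.array(f['t']);return f
def save(f,p,box=None,s=1):
    im=cv2.cvtColor(np.asarray(f['image']),cv2.COLOR_RGB2BGR)
    if box: im=im[box[1]:box[3],box[0]:box[2]]
    cv2.imwrite(p,cv2.resize(im,None,fx=s,fy=s,interpolation=cv2.INTER_CUBIC))
def ray(f,u,v):
    K=np.array([[f['fx'],0,f['cx']],[0,f['fy'],f['cy']],[0,0,1.]])
    p=cv2.undistortPoints(np.array([[[u,v]]],float),K,np.array([f['k1'],0,0,0.]))[0,0]
    return -f['R'].T@f['t'], f['R'].T@np.array([p[0],p[1],1])
def plane(f,u,v,z):
    o,d=ray(f,u,v);return o+d*(z-o[2])/d[2]
def proj(f,X):
    c=f['R']@np.array(X)+f['t'];a=c[:2]/c[2];a=a*(1+f['k1']*(a@a));return np.array([f['fx']*a[0]+f['cx'],f['fy']*a[1]+f['cy']])
def tri(f,p,g,q):
    o1,d1=ray(f,*p);o2,d2=ray(g,*q)
    s=np.linalg.lstsq(np.c_[d1,-d2],o2-o1,rcond=None)[0]
    a=o1+d1*s[0];b=o2+d2*s[1];return (a+b)/2,np.linalg.norm(a-b)
E
python3 - <<'E'
from h import *
import pickle
fs={n:grab(n) for n in('top','scene')}
pickle.dump(fs,open('f0.pkl','wb'))
for n,f in fs.items():
    save(f,f'pics/{n}0.png',s=1.42);print(n,-f['R'].T@f['t'],f['R'][2],f['fx'],f['k1'])
print(manip.state())
E
```

```text
top [ 0.40030644 -0.03301028  1.37383888] [ 0.11882792 -0.00425415 -0.99290575] 487.23084180155683 0.05470203215875589
scene [0.98528007 0.46407026 0.72701073] [-0.48901864 -0.57255952 -0.65805499] 406.95139823044593 -0.008190965218671116
{'time': 0.1, 'joint_pos': array([-1.24800704e+00,  5.33019526e-02,  1.61413210e+00, -3.29860666e-05,
        1.47598849e+00, -1.18984181e-01]), 'joint_vel': array([-9.80323924e-04, -5.27189727e-04, -1.72769405e-03, -3.71196713e-05,
        7.64775534e-04, -1.34070693e-03]), 'joint_efforts': array([ 7.02065045e-04, -3.94903135e+01, -3.71362531e+01, -1.23025820e-04,
        3.88304237e-03, -6.10590831e-06]), 'tool_pos': array([ 0.26705102, -0.56450251,  0.24889372]), 'tool_rot': array([-9.08530390e-04,  9.75702800e-01,  2.19096346e-01, -1.09406504e-04]), 'contact_force': array([ 0.41383449,  0.09646568, -0.40987055]), 'ft_torque': array([ 0.01898697, -0.00317831,  0.01225168]), 'grasp_force': 0.0, 'gripper_width': 1.0009458929609392}
```

View pics/top0.png

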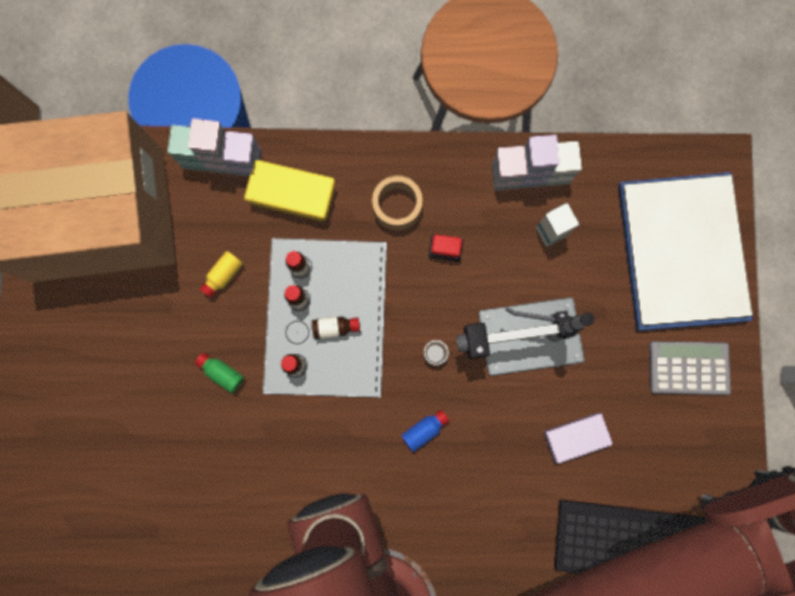

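View pics/scene0.png

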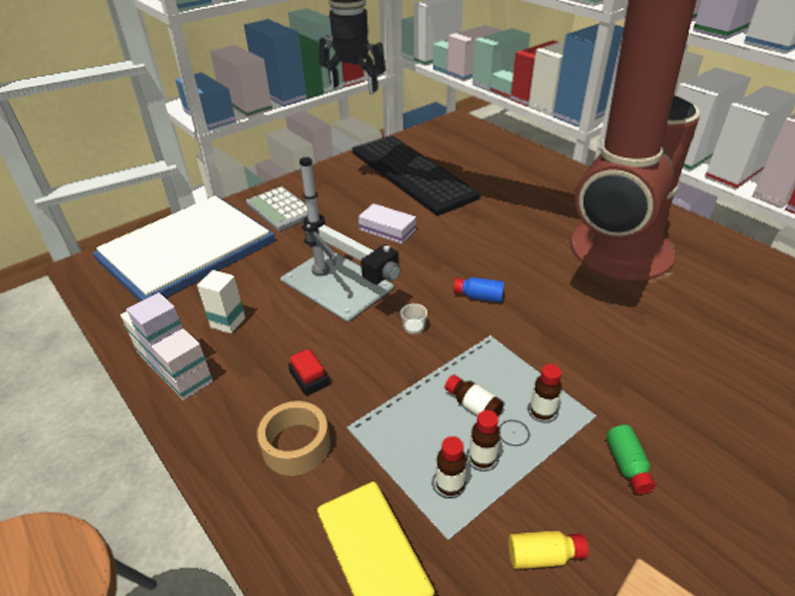

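The top view shows the toppled brown bottle near (336,327) in the enlarged picture, with its red cap to the right. The empty circle is near (297,332), the standing bottles at (295,262), (295,297) and (291,364), the stand column near (585,320) and the camera at (475,340). The blue (425,432), green (220,373) and yellow (222,273) bottles are look-alikes, so the brown one is the target. I'll confirm that in enlarged crops.

```bash
python3 - <<'E'
from h import *
import pickle
fs=pickle.load(open('f0.pkl','rb'));t=fs['top'];s=fs['scene']
save(t,'pics/c1.png',(180,160,425,285),3.2)
save(s,'pics/c2.png',(190,105,400,330),2.6)
for n,f in fs.items():
    hsv=cv2.cvtColor(f['image'],cv2.COLOR_RGB2HSV)
    m=(((hsv[...,0]<6)|(hsv[...,0]>174))&(hsv[...,1]>190)&(hsv[...,2]>110)).astype(np.uint8)
    k,l,st,c=cv2.connectedComponentsWithStats(m)
    for i in range(1,k):
        if st[i,4]>15: print(n,st[i],c[i].round(1), plane(f,*c[i],.083).round(3))
# mat corners approx
for p in [(273,240),(386,242),(380,397),(264,394),(297,332)]: print(plane(t,p[0]/1.42,p[1]/1.42,.002).round(3))
E
```

```text
top [142 201   9   7  30] [145.5 204.2] [0.596 0.327 0.083]
top [138 253   5   5  16] [140.1 255.1] [0.46  0.334 0.083]
top [311 293   5   5  17] [312.8 295.4] [ 0.361 -0.121  0.083]
scene [320 196   6  10  44] [322.2 200.3] [ 0.419 -0.073  0.083]
scene [205 246  23  23 340] [215.9 257. ] [ 0.722 -0.085  0.083]
scene [381 256  14  15 160] [387.5 263.1] [0.459 0.165 0.083]
scene [314 265  10  12  71] [318.  269.9] [0.582 0.083 0.083]
scene [336 288  14  17 184] [342.8 296.3] [0.592 0.163 0.083]
scene [311 308  15  17 182] [317.9 315.6] [0.659 0.163 0.083]
scene [445 333  16  15 181] [452.6 339.9] [0.514 0.355 0.083]
scene [402 376  12  17 151] [408.2 384. ] [0.639 0.353 0.083]
[0.712 0.221 0.002]
[ 0.711 -0.006  0.002]
[0.4   0.    0.002]
[0.403 0.228 0.002]
[0.526 0.167 0.002]
```

View pics/c1.png

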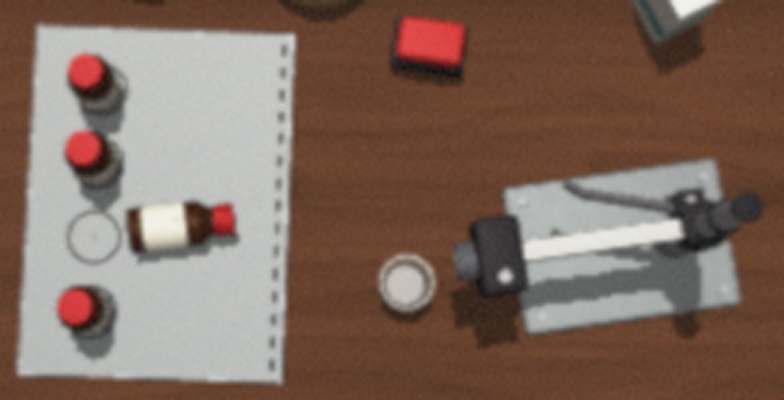

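View pics/c2.png

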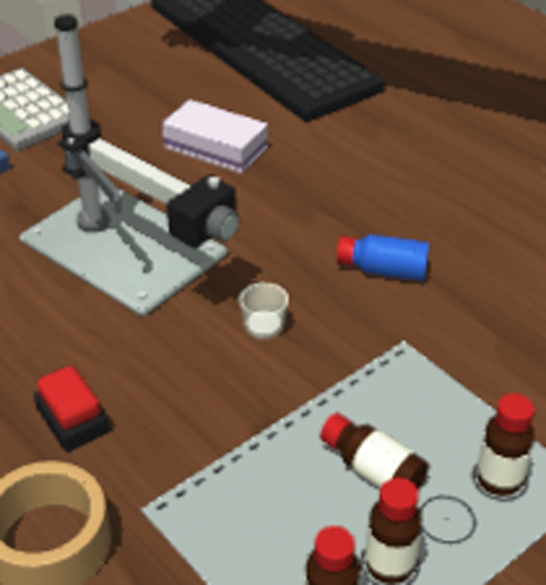

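The crops confirm the target: the brown toppled bottle spans base (131,230) to cap (235,219) in the top crop, next to the empty circle at (94,237). The open lever tip is at (570,185). In the scene crop the ring on the column is near (74,86).

```bash
cat >> h.py <<'E'
def tc(x,y): return 180+(x+.5)/3.2-.5,160+(y+.5)/3.2-.5
def sc(x,y): return 190+(x+.5)/2.6-.5,105+(y+.5)/2.6-.5
E
python3 - <<'E'
from h import *
import pickle
fs=pickle.load(open('f0.pkl','rb'));t=fs['top'];s=fs['scene']
P=lambda n,v:print(n,np.round(v,4))
P('gap top',plane(t,*tc(94,237),.002));P('gap scene',plane(s,*sc(447,519),.002))
P('mat',[plane(t,*tc(*c),.002)[:2] for c in[(37,25),(295,35),(281,382),(17,374)]])
# bottle masks in top: brown/white/red non-mat inside crop box
hsv=cv2.cvtColor(t['image'],cv2.COLOR_RGB2HSV)
m=np.zeros(hsv.shape[:2],np.uint8)
x0,y0=map(int,tc(122,195));x1,y1=map(int,tc(245,262))
sub=t['image'][y0:y1,x0:x1].astype(int)
mm=((sub.max(2)-sub.min(2)>35)|(sub.min(2)>185)).astype(np.uint8)
k,l,st,c=cv2.connectedComponentsWithStats(mm);i=1+st[1:,4].argmax()
ys,xs=np.nonzero(l==i);r=cv2.minAreaRect(np.c_[xs+x0,ys+y0].astype(np.float32));print(r,st[i])
b=cv2.boxPoints(r);P('box',[plane(t,*q,.022)[:2] for q in b])
P('base',plane(t,*tc(131,230),.022));P('cap',plane(t,*tc(235,219),.022))
P('cap scene',plane(s,*sc(330,428),.022));P('base sc',plane(s,*sc(414,474),.022))
P('coltop',plane(t,*tc(747,206),.256));P('coltop sc',plane(s,*sc(66,20),.256))
q,e=tri(t,tc(747,206),s,sc(66,20));P('tri',[*q,e])
P('boom cam end',plane(t,*tc(523,250),.127));P('boom sl end',plane(t,*tc(683,231),.127))
P('lever tip',plane(t,*tc(570,185),.115));P('lever root',plane(t,*tc(672,206),.115))
c=plane(s,*sc(66,20),.256)
c=(plane(t,*tc(747,206),.256)+c)/2
for z in(.0,.012,.095,.135,.18,.2,.22,.256):
    print(z,((proj(s,[c[0],c[1],z])-[190,105])*2.6).round(1),((proj(t,[c[0],c[1],z])-[180,160])*3.2).round(1))
save(s,'pics/c3.png',(195,105,275,200),6)
E
```

```text
gap top [0.5265 0.1678 0.002 ]
gap scene [0.5277 0.1659 0.002 ]
mat [[ 7.162e-01  2.245e-01]
 [ 7.110e-01 -6.400e-03]
 [ 4.019e-01  7.000e-04]
 [ 4.059e-01  2.306e-01]]
((236.0, 227.0), (14.0, 38.0), 90.0) [  0   0  39  15 261]
box [[0.5634 0.1439]
 [0.565  0.038 ]
 [0.5257 0.0372]
 [0.5242 0.1427]]
base [0.5313 0.133  0.022 ]
cap [0.5422 0.0428 0.022 ]
cap scene [0.5455 0.0437 0.022 ]
base sc [0.5271 0.1258 0.022 ]
coltop [ 0.5325 -0.3388  0.256 ]
coltop sc [ 0.5344 -0.3404  0.256 ]
tri [ 0.5335 -0.3397  0.2557  0.0024]
boom cam end [ 0.5096 -0.1945  0.127 ]
boom sl end [ 0.5268 -0.3227  0.127 ]
lever tip [ 0.5643 -0.2343  0.115 ]
lever root [ 0.5483 -0.3169  0.115 ]
0.0 [ 95.  232.1] [667.7 236.7]
0.012 [ 93.9 223.5] [670.8 235.5]
0.095 [ 85.4 160.7] [693.4 226. ]
0.135 [ 81.1 128.1] [705.5 221. ]
0.18 [75.9 89.6] [719.9 214.9]
0.2 [73.5 71.7] [726.7 212.1]
0.22 [71.1 53.4] [733.7 209.2]
0.256 [66.5 19.2] [747.  203.6]
```

View pics/c3.png

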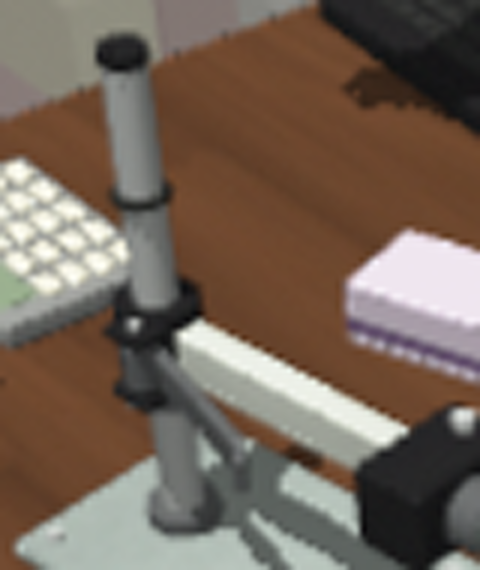

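The ring's underside is at about z 0.184 on the column at (0.5335,-0.340). The bottle runs from its base at (0.530,0.131) to its cap at (0.544,0.043). I'm setting out above the bottle now, and will fit a kinematic model from the readings.

Call:
play_rows --pt "26 -24 0 0 0 0" --pt "26 -24 0 0 0 0" --pt "26 -24 0 0 0 0" --pt "26 -24 0 0 0 0" --pt "26 -24 0 0 0 0"

```text
time: 0.52
tool_pos: [0.3335, -0.3992, 0.2493]
tool_rot: [-0.0, 0.976, 0.219, -0.0]
contact_force: [1.3, -0.1, 1.0]
gripper_width: 1.0
grasp_force: 0.0
```

Call:
play_rows --pt "26 -24 0 0 0 0" --pt "26 -24 0 0 0 0" --pt "26 -24 0 0 0 0" --pt "26 -24 0 0 0 0" --pt "26 -24 0 0 0 0"

```text
time: 0.93
tool_pos: [0.3997, -0.235, 0.2496]
tool_rot: [-0.0, 0.976, 0.219, -0.0]
contact_force: [0.7, 0.6, -0.3]
gripper_width: 1.001
grasp_force: 0.0
```

```bash
cat > st.py <<'E'
from h import *
import json
s=manip.state();d={k:np.asarray(v).tolist() for k,v in s.items()}
open('log.jsonl','a').write(json.dumps(d)+'\n')
print(d['time'],np.round(d['joint_pos'],4),np.round(d['tool_pos'],4),np.round(d['tool_rot'],4),d['gripper_width'],d['grasp_force'],np.round(d['contact_force'],1))
E
python3 st.py
```

```text
0.9333 [-6.9230e-01 -3.4970e-01  1.9741e+00  1.0000e-04  1.5176e+00  4.3700e-01] [ 0.3997 -0.235   0.2496] [-2.000e-04  9.757e-01  2.189e-01 -1.000e-04] 1.000910481803023 0.0 [ 0.7  0.6 -0.3]
```

Call:
play_rows --pt "26 -24 0 0 0 5" --pt "28 -22 0 0 0 5" --pt "29 -20 0 0 0 5" --pt "31 -17 0 0 0 5" --pt "33 -15 0 0 0 5"

```text
time: 1.35
tool_pos: [0.5135, -0.1042, 0.2498]
tool_rot: [-0.0, 1.0, 0.001, -0.0]
contact_force: [-0.3, -1.3, 1.0]
gripper_width: 0.997
grasp_force: 0.0
```

```bash
python3 st.py
```

```text
1.35 [-0.3424 -0.1914  1.8453  0.      1.4878  1.2261] [ 0.5135 -0.1042  0.2498] [-0.0e+00  1.0e+00  1.2e-03 -1.0e-04] 0.9967711005546146 0.0 [-0.3 -1.3  1. ]
```

```bash
cat > plan.py <<'E'
from h import *
from scipy.spatial.transform import Rotation as Ro, Slerp
def cur():
    s=manip.state();w,x,y,z=s['tool_rot'];return np.array(s['tool_pos']),Ro.from_quat([x,y,z,w])
def rows(p0,R0,p1,R1,n):
    rv=(R0.inv()*R1).as_rotvec();out=[];p,R=p0,R0
    for i in range(1,n+1):
        Rn=R0*Ro.from_rotvec(rv*i/n);pn=p0+(p1-p0)*i/n
        r=np.r_[(R.inv().apply(pn-p)*1e3).round(0),np.degrees((R.inv()*Rn).as_rotvec()).round(1)]
        out.append(r.tolist());p=p+R.apply(r[:3])/1e3;R=R*Ro.from_rotvec(np.radians(r[3:]))
    for i in range(0,n,5): print(out[i:i+5])
    print('end',p.round(4),np.degrees((R.inv()*R1).as_rotvec()).round(2));return p,R
def frame(y,z):
    z=np.array(z)/np.linalg.norm(z);y=np.array(y)-z*np.dot(y,z);y/=np.linalg.norm(y)
    return Ro.from_matrix(np.c_[np.cross(y,z),y,z])
E
python3 - <<'E'
from plan import *
b=np.array([.155,-.988,0]);t=-b*.707-np.array([0,0,.707])
p,R=cur();R1=frame([.988,.155,0],t);G=np.array([.537,.090,.0255])
rows(p,R,G-t*.10,R1,16)
E
```

```text
[[2.0, -8.0, 10.0, 2.4, 2.1, -5.8], [3.0, -7.0, 10.0, 2.4, 2.0, -5.8], [3.0, -6.0, 10.0, 2.4, 2.1, -5.9], [3.0, -6.0, 11.0, 2.4, 2.1, -5.8], [3.0, -5.0, 11.0, 2.5, 2.0, -5.8]]
[[3.0, -4.0, 11.0, 2.4, 2.1, -5.8], [4.0, -3.0, 12.0, 2.4, 2.1, -5.8], [3.0, -3.0, 12.0, 2.4, 2.0, -5.9], [3.0, -1.0, 12.0, 2.4, 2.1, -5.8], [2.0, -1.0, 12.0, 2.4, 2.1, -5.8]]
[[3.0, -0.0, 12.0, 2.4, 2.0, -5.8], [1.0, 1.0, 13.0, 2.4, 2.1, -5.8], [1.0, 1.0, 12.0, 2.4, 2.1, -5.9], [1.0, 2.0, 13.0, 2.4, 2.0, -5.8], [-0.0, 2.0, 12.0, 2.4, 2.1, -5.8]]
[[-1.0, 3.0, 12.0, 2.5, 2.1, -5.8]]
end [0.5477 0.02   0.0962] [-0.05 -0.02 -0.01]
```

Call:
play_rows --pt "2 -8 10 2.4 2.1 -5.8" --pt "3 -7 10 2.4 2 -5.8" --pt "3 -6 10 2.4 2.1 -5.9" --pt "3 -6 11 2.4 2.1 -5.8" --pt "3 -5 11 2.5 2 -5.8"

```text
time: 1.77
tool_pos: [0.5234, -0.0667, 0.2009]
tool_rot: [-0.105, 0.957, 0.256, 0.089]
contact_force: [-0.1, -0.5, 0.3]
gripper_width: 1.0
grasp_force: 0.0
```

Call:
play_rows --pt "3 -4 11 2.4 2.1 -5.8" --pt "4 -3 12 2.4 2.1 -5.8" --pt "3 -3 12 2.4 2 -5.9" --pt "3 -1 12 2.4 2.1 -5.8" --pt "2 -1 12 2.4 2.1 -5.8"

```text
time: 2.18
tool_pos: [0.534, -0.0286, 0.1531]
tool_rot: [-0.2, 0.834, 0.484, 0.171]
contact_force: [0.4, -0.9, 0.6]
gripper_width: 0.999
grasp_force: 0.0
```

Call:
play_rows --pt "3 0 12 2.4 2 -5.8" --pt "1 1 13 2.4 2.1 -5.8" --pt "1 1 12 2.4 2.1 -5.9" --pt "1 2 13 2.4 2 -5.8" --pt "0 2 12 2.4 2.1 -5.8"

```text
time: 2.6
tool_pos: [0.5444, 0.0106, 0.105]
tool_rot: [-0.279, 0.643, 0.673, 0.238]
contact_force: [0.4, -0.1, 0.5]
gripper_width: 1.002
grasp_force: 0.0
```

Call:
play_rows --pt "-1 3 12 2.5 2.1 -5.8" --pt "0 0 0 0 0 0"

```text
time: 2.77
tool_pos: [0.5459, 0.0188, 0.0931]
tool_rot: [-0.294, 0.599, 0.703, 0.247]
contact_force: [-0.5, 0.3, -0.5]
gripper_width: 1.0
grasp_force: 0.0
```

```bash
python3 st.py; python3 - <<'E'
from plan import *
f=grab('scene');save(f,'pics/s1.png',(240,160,420,340),3.2)
b=np.array([.155,-.988,0]);t=-b*.707-np.array([0,0,.707])
p,R=cur();R1=frame([.988,.155,0],t);G=np.array([.537,.090,.0255])
rows(p,R,G,R1,6)
E
```

```text
2.7667 [-0.4008  0.2467  1.8207  0.6416  1.5706 -0.7285] [0.5459 0.0188 0.0931] [-0.2944  0.5987  0.7027  0.2472] 1.0001166834578539 0.0 [-0.5  0.3 -0.5]
[[0.0, 0.0, 17.0, -0.1, -0.0, -0.0], [1.0, 1.0, 16.0, -0.0, -0.0, -0.0], [0.0, 0.0, 17.0, -0.1, -0.1, -0.1], [0.0, 1.0, 16.0, -0.0, 0.0, 0.0], [1.0, 0.0, 17.0, -0.1, 0.0, 0.0]]
[[0.0, 0.0, 17.0, -0.0, -0.0, -0.0]]
end [0.5366 0.09   0.0251] [-0.03 -0.01 -0.01]
```

View pics/s1.png

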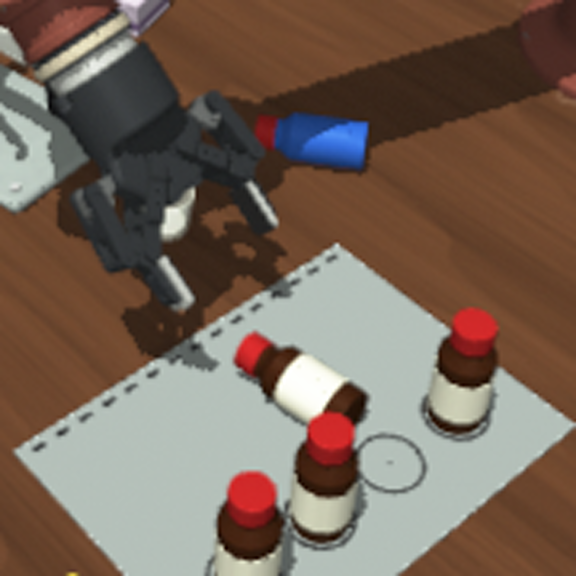

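The gripper is lined up with the toppled bottle at about (310,385) in the crop, and the bottles and cup are untouched. Advancing and gripping.

Call:
play_rows --pt "0 0 17 0 0 0" --pt "1 1 16 0 0 0" --pt "0 0 17 -0.1 0 0" --pt "0 1 16 0 0 0" --pt "1 0 17 -0.1 0 0"

```text
time: 3.23
tool_pos: [0.5399, 0.0775, 0.0397]
tool_rot: [-0.289, 0.601, 0.702, 0.249]
contact_force: [-0.3, -0.4, 0.2]
gripper_width: 1.003
grasp_force: 0.0
```

Call:
play_rows --pt "0 0 9 0 0 0" --pt "0 0 8 0 0 0" --pt "0 0 0 0 0 0"

```text
time: 3.48
tool_pos: [0.5367, 0.0901, 0.0267]
tool_rot: [-0.291, 0.6, 0.702, 0.249]
contact_force: [-1.1, -0.7, -0.4]
gripper_width: 1.005
grasp_force: 0.0
```

Call:
play_rows --pt "0 0 0 0 0 0" --pt "0 0 0 0 0 0" --pt "0 0 0 0 0 0" --pt "0 0 0 0 0 0" --pt "0 0 0 0 0 0" --hand 36

```text
time: 3.9
tool_pos: [0.5385, 0.0889, 0.0281]
tool_rot: [-0.29, 0.6, 0.703, 0.25]
contact_force: [-0.2, -2.8, 3.2]
gripper_width: 0.45
grasp_force: 60.1
```

Call:
play_rows --pt "0 0 0 0 0 0" --pt "0 0 0 0 0 0" --pt "0 0 0 0 0 0"

```text
time: 4.15
tool_pos: [0.5385, 0.0888, 0.0281]
tool_rot: [-0.29, 0.6, 0.703, 0.25]
contact_force: [-0.7, -4.1, 5.7]
gripper_width: 0.45
grasp_force: 60.4
```

```bash
python3 st.py
```

```text
4.15 [-0.2929  0.3059  1.8844  0.7029  1.4076 -0.7359] [0.5385 0.0888 0.0281] [-0.2898  0.5998  0.7027  0.2497] 0.4498916316654745 60.37657141685486 [-0.7 -4.1  5.7]
```

```bash
cat > pl.py <<'E'
from plan import *
p,R=cur()
b=np.array([.155,-.988,0]);base=np.array([.530,.132,.022])
bt=R.inv().apply(b);bt[1]=0;bt/=np.linalg.norm(bt);r=R.inv().apply(base-p);r[1]=0
print('b tool',bt,'base tool',r, 'TCP from base along', -r@bt, 'off axis',np.linalg.norm(r-bt*(r@bt)))
# final rotation: tool y -> -(1,-.02,0); bt -> +z
y=np.array([-1,.02,0]);y/=np.linalg.norm(y);z=np.array([0,0,1.])
R2=Ro.from_matrix(np.c_[z,y,np.cross(z,y)])*Ro.from_matrix(np.c_[bt,[0,1,0],np.cross(bt,[0,1,0])]).inv()
P2=np.array([.527,.167,.002])-R2.apply(r)
print('final',P2,R2.apply([0,0,1]))
np.savez('fin.npz',R2=R2.as_matrix(),P2=P2,r=r,bt=bt)
pa=np.array([.535,.04,.17])
p,R=rows(p,R,pa,R,6)
Rm=R*Ro.from_rotvec([0,0,np.pi/2])
pm=np.array([.532,.06,.19])
p,R=rows(p,R,pm,Rm,14)
p,R=rows(p,R,P2+[0,-.0,.13],R2,14)
E
python3 pl.py
```

```text
b tool [-0.7072676   0.         -0.70694592] base tool [0.02679496 0.         0.03536004] TCP from base along 0.04394884202901468 off axis 0.0060664212217945825
final [0.5268787  0.16093479 0.04594884] [ 0.01414252  0.70712619 -0.70694592]
[[11.0, -2.0, -22.0, 0.0, 0.0, 0.0], [11.0, -2.0, -23.0, 0.0, 0.0, 0.0], [11.0, -1.0, -22.0, 0.0, 0.0, 0.0], [11.0, -2.0, -22.0, 0.0, 0.0, 0.0], [12.0, -2.0, -23.0, 0.0, 0.0, 0.0]]
[[11.0, -2.0, -22.0, 0.0, 0.0, 0.0]]
end [0.5345 0.0403 0.1702] [0. 0. 0.]
[[2.0, 0.0, 0.0, 0.0, 0.0, 6.4], [2.0, -0.0, 0.0, 0.0, 0.0, 6.5], [2.0, -1.0, 0.0, 0.0, 0.0, 6.4], [2.0, -0.0, 0.0, 0.0, -0.0, 6.4], [2.0, -1.0, 0.0, 0.0, -0.0, 6.4]]
[[1.0, -1.0, 0.0, 0.0, -0.0, 6.5], [2.0, -1.0, 0.0, 0.0, -0.0, 6.4], [1.0, -2.0, 0.0, 0.0, -0.0, 6.4], [2.0, -1.0, 0.0, 0.0, -0.0, 6.5], [1.0, -2.0, 0.0, -0.0, -0.0, 6.4]]
[[1.0, -2.0, 0.0, -0.0, -0.0, 6.4], [1.0, -1.0, 0.0, -0.0, -0.0, 6.4], [0.0, -2.0, 0.0, -0.0, -0.0, 6.5], [0.0, -2.0, 0.0, -0.0, -0.0, 6.4]]
end [0.5318 0.0597 0.1897] [-0. -0. -0.]
[[1.0, -4.0, 6.0, 0.4, 0.4, 6.9], [-0.0, -5.0, 6.0, 0.4, 0.4, 7.0], [-0.0, -4.0, 5.0, 0.4, 0.4, 6.9], [-1.0, -4.0, 6.0, 0.4, 0.4, 7.0], [-2.0, -4.0, 6.0, 0.4, 0.4, 6.9]]
[[-2.0, -4.0, 6.0, 0.4, 0.4, 6.9], [-2.0, -4.0, 6.0, 0.4, 0.4, 7.0], [-3.0, -3.0, 6.0, 0.4, 0.4, 6.9], [-4.0, -2.0, 6.0, 0.4, 0.4, 7.0], [-3.0, -3.0, 6.0, 0.4, 0.4, 6.9]]
[[-4.0, -1.0, 6.0, 0.4, 0.4, 6.9], [-4.0, -2.0, 6.0, 0.4, 0.4, 7.0], [-5.0, -0.0, 5.0, 0.4, 0.4, 6.9], [-4.0, -0.0, 6.0, 0.4, 0.4, 7.0]]
end [0.5266 0.1607 0.1761] [ 0.   -0.01 -0.05]
```

Call:
play_rows --pt "11 -2 -22 0 0 0" --pt "11 -2 -23 0 0 0" --pt "11 -1 -22 0 0 0" --pt "11 -2 -22 0 0 0" --pt "12 -2 -23 0 0 0"

```text
time: 4.57
tool_pos: [0.5338, 0.0487, 0.1458]
tool_rot: [-0.291, 0.6, 0.702, 0.249]
contact_force: [0.6, 0.8, -0.9]
gripper_width: 0.45
grasp_force: 60.2
```

Call:
play_rows --pt "11 -2 -22 0 0 0" --pt "2 0 0 0 0 6.4" --pt "2 0 0 0 0 6.5" --pt "2 -1 0 0 0 6.4" --pt "2 0 0 0 0 6.4"

```text
time: 4.98
tool_pos: [0.5328, 0.0466, 0.1742]
tool_rot: [-0.339, 0.743, 0.549, 0.177]
contact_force: [0.6, -0.0, -0.7]
gripper_width: 0.451
grasp_force: 60.1
```

Call:
play_rows --pt "2 -1 0 0 0 6.4" --pt "1 -1 0 0 0 6.5" --pt "2 -1 0 0 0 6.4" --pt "1 -2 0 0 0 6.4" --pt "2 -1 0 0 0 6.5"

```text
time: 5.4
tool_pos: [0.5319, 0.0537, 0.1809]
tool_rot: [-0.375, 0.866, 0.322, 0.076]
contact_force: [0.1, 0.5, -1.6]
gripper_width: 0.446
grasp_force: 60.0
```

Call:
play_rows --pt "1 -2 0 0 0 6.4" --pt "1 -2 0 0 0 6.4" --pt "1 -1 0 0 0 6.4" --pt "0 -2 0 0 0 6.5" --pt "0 -2 0 0 0 6.4"

```text
time: 5.82
tool_pos: [0.5307, 0.0605, 0.1878]
tool_rot: [-0.382, 0.921, 0.07, -0.031]
contact_force: [-0.6, -0.2, -1.4]
gripper_width: 0.451
grasp_force: 60.0
```

Call:
play_rows --pt "1 -4 6 0.4 0.4 6.9" --pt "0 -5 6 0.4 0.4 7" --pt "0 -4 5 0.4 0.4 6.9" --pt "-1 -4 6 0.4 0.4 7" --pt "-2 -4 6 0.4 0.4 6.9"

```text
time: 6.23
tool_pos: [0.5287, 0.0964, 0.1827]
tool_rot: [-0.372, 0.894, -0.216, -0.129]
contact_force: [0.2, 1.2, -1.7]
gripper_width: 0.447
grasp_force: 60.0
```

Call:
play_rows --pt "-2 -4 6 0.4 0.4 6.9" --pt "-2 -4 6 0.4 0.4 7" --pt "-3 -3 6 0.4 0.4 6.9" --pt "-4 -2 6 0.4 0.4 7" --pt "-3 -3 6 0.4 0.4 6.9"

```text
time: 6.65
tool_pos: [0.5273, 0.1331, 0.1776]
tool_rot: [-0.328, 0.784, -0.481, -0.215]
contact_force: [-0.5, -0.1, -0.9]
gripper_width: 0.453
grasp_force: 60.0
```

Call:
play_rows --pt "-4 -1 6 0.4 0.4 6.9" --pt "-4 -2 6 0.4 0.4 7" --pt "-5 0 5 0.4 0.4 6.9" --pt "-4 0 6 0.4 0.4 7" --pt "0 0 0 0 0 0"

```text
time: 7.07
tool_pos: [0.5248, 0.1622, 0.1741]
tool_rot: [0.272, -0.646, 0.661, 0.27]
contact_force: [0.3, 0.5, -1.6]
gripper_width: 0.449
grasp_force: 60.1
```

```bash
python3 st.py; python3 - <<'E'
from plan import *
import pickle
F=np.load('fin.npz');R2=Ro.from_matrix(F['R2']);p,R=cur()
print('rot err',np.degrees((R.inv()*R2).as_rotvec()).round(1))
t=grab('top');s=grab('scene');pickle.dump((t,s),open('f1.pkl','wb'))
save(s,'pics/s2.png',(240,160,420,340),3.2)
base=p+R.apply(F['r']);cap=base+R.apply(F['bt'])*.092
print(base.round(4),cap.round(4),'pred px scene crop',((proj(s,base)-[240,160])*3.2).round(0),((proj(s,cap)-[240,160])*3.2).round(0))
rows(p,R,F['P2']+[0,0,.02],R2,8)
E
```

```text
7.0667 [-0.1849 -0.0453  1.978   0.7806  1.4319  2.7746] [0.5248 0.1622 0.1741] [ 0.2716 -0.6459  0.6605  0.2696] 0.44905373874698246 60.129579305648804 [ 0.3  0.5 -1.6]
rot err [ 0.2 -0.  -0.2]
[0.5246 0.1683 0.1302] [0.5251 0.1683 0.2222] pred px scene crop [420. 334.] [441. 225.]
[[10.0, -0.0, 9.0, 0.0, -0.0, -0.0], [9.0, -1.0, 10.0, 0.1, -0.0, -0.1], [10.0, 0.0, 9.0, -0.0, -0.0, 0.0], [10.0, -0.0, 10.0, 0.0, -0.0, -0.0], [9.0, -1.0, 9.0, 0.0, -0.0, -0.0]]
[[10.0, 0.0, 10.0, 0.1, -0.0, -0.1], [10.0, -0.0, 9.0, -0.0, -0.0, 0.0], [9.0, -0.0, 10.0, 0.0, -0.0, -0.0]]
end [0.5264 0.1615 0.0659] [ 0.01 -0.01 -0.02]
```

View pics/s2.png

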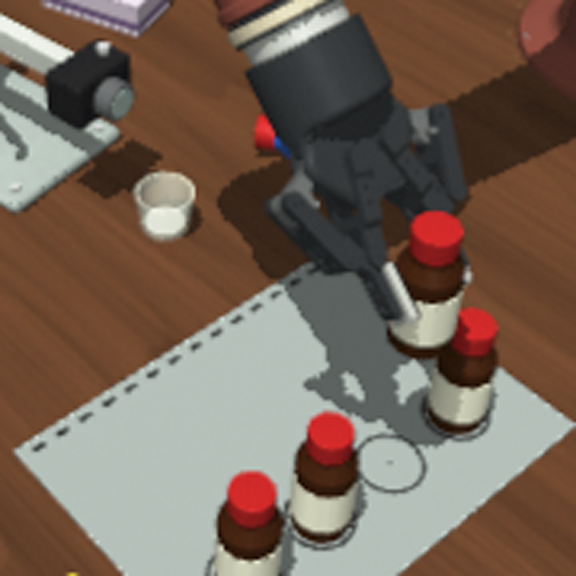

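The bottle is held upright over the circle with its base near (423,338), and the neighbours and cup have not moved. Lowering it now.

Call:
play_rows --pt "10 0 9 0 0 0" --pt "9 -1 10 0.1 0 -0.1" --pt "10 0 9 0 0 0" --pt "10 0 10 0 0 0" --pt "9 -1 9 0 0 0"

```text
time: 7.58
tool_pos: [0.527, 0.1604, 0.1054]
tool_rot: [0.273, -0.646, 0.66, 0.269]
contact_force: [0.1, 0.8, -2.0]
gripper_width: 0.451
grasp_force: 60.1
```

Call:
play_rows --pt "10 0 10 0.1 0 -0.1" --pt "10 0 9 0 0 0" --pt "9 0 10 0 0 0" --pt "0 0 0 0 0 0"

```text
time: 7.92
tool_pos: [0.5259, 0.1607, 0.0634]
tool_rot: [0.273, -0.646, 0.66, 0.269]
contact_force: [-0.4, -0.0, -1.6]
gripper_width: 0.447
grasp_force: 60.2
```

```bash
python3 st.py; python3 - <<'E'
from plan import *
F=np.load('fin.npz');R2=Ro.from_matrix(F['R2']);p,R=cur()
print('base',(p+R.apply(F['r'])).round(4))
rows(p,R,F['P2']+[0,0,.003],R2,6)
print(R.inv().apply([0,0,-1]))
E
```

```text
7.9167 [-0.1877  0.1382  2.0088  0.8143  1.2825  2.6139] [0.5259 0.1607 0.0634] [ 0.2725 -0.6463  0.6601  0.269 ] 0.4468009016761608 60.21543860435486 [-0.4 -0.  -1.6]
base [0.5259 0.1668 0.0195]
[[2.0, -0.0, 2.0, 0.0, 0.0, -0.0], [1.0, -0.0, 1.0, 0.0, 0.0, -0.0], [2.0, -1.0, 2.0, 0.1, 0.0, -0.1], [2.0, 0.0, 2.0, -0.0, 0.0, 0.0], [1.0, 0.0, 2.0, 0.0, 0.0, 0.0]]
[[2.0, 0.0, 1.0, 0.0, 0.0, -0.0]]
end [0.5269 0.1607 0.0493] [ 0.02  0.02 -0.02]
[ 0.70749901 -0.00292932  0.70670826]
```

Call:
play_rows --pt "2 0 2 0 0 0" --pt "2 -1 2 0 0 0" --pt "2 0 2 0 0 0" --pt "2 0 2 0 0 0" --pt "1 0 1 0 0 0"

```text
time: 8.33
tool_pos: [0.5293, 0.1604, 0.0545]
tool_rot: [0.275, -0.647, 0.659, 0.267]
contact_force: [-0.9, 0.2, -1.9]
gripper_width: 0.449
grasp_force: 60.2
```

Call:
play_rows --pt "0.7 0 0.7 0 0 0" --pt "0 0 0 0 0 0"

```text
time: 8.5
tool_pos: [0.5291, 0.1605, 0.0534]
tool_rot: [0.274, -0.647, 0.659, 0.267]
contact_force: [0.2, 0.7, -1.1]
gripper_width: 0.448
grasp_force: 60.2
```

Call:
play_rows --pt "0.7 0 0.7 0 0 0" --pt "0 0 0 0 0 0"

```text
time: 8.67
tool_pos: [0.5291, 0.1605, 0.0524]
tool_rot: [0.274, -0.647, 0.659, 0.267]
contact_force: [0.6, -0.1, -1.5]
gripper_width: 0.449
grasp_force: 60.2
```

Call:
play_rows --pt "0.7 0 0.7 0 0 0" --pt "0 0 0 0 0 0"

```text
time: 8.83
tool_pos: [0.529, 0.1605, 0.0513]
tool_rot: [0.274, -0.647, 0.659, 0.267]
contact_force: [0.1, -0.5, -0.0]
gripper_width: 0.448
grasp_force: 60.2
```

Call:
play_rows --pt "0.7 1 0.7 0 0 0" --pt "0 0 0 0 0 0"

```text
time: 9.0
tool_pos: [0.5278, 0.1605, 0.0502]
tool_rot: [0.274, -0.647, 0.659, 0.267]
contact_force: [-0.3, 0.4, -1.7]
gripper_width: 0.442
grasp_force: 60.2
```

Call:
play_rows --pt "0.7 0 0.7 0 0 0" --pt "0 0 0 0 0 0"

```text
time: 9.17
tool_pos: [0.5279, 0.1605, 0.0493]
tool_rot: [0.274, -0.647, 0.659, 0.267]
contact_force: [-0.1, 0.1, -1.9]
gripper_width: 0.45
grasp_force: 60.2
```

Call:
play_rows --pt "0.7 0 0.7 0 0 0" --pt "0 0 0 0 0 0"

```text
time: 9.33
tool_pos: [0.528, 0.1605, 0.0482]
tool_rot: [0.274, -0.647, 0.659, 0.267]
contact_force: [0.1, 0.2, -0.4]
gripper_width: 0.45
grasp_force: 60.2
```

Call:
play_rows --pt "0.7 0 0.7 0 0 0" --pt "0 0 0 0 0 0"

```text
time: 9.5
tool_pos: [0.5282, 0.1606, 0.0479]
tool_rot: [0.275, -0.647, 0.659, 0.267]
contact_force: [-1.2, -0.8, 2.4]
gripper_width: 0.449
grasp_force: 61.1
```

Call:
play_rows --pt "0.7 0 0.7 0 0 0" --pt "0 0 0 0 0 0"

```text
time: 9.67
tool_pos: [0.5282, 0.1606, 0.0478]
tool_rot: [0.275, -0.647, 0.659, 0.268]
contact_force: [-5.3, -3.3, 7.3]
gripper_width: 0.447
grasp_force: 61.6
```

Call:
play_rows --pt "0.7 0 0.7 0 0 0" --pt "0 0 0 0 0 0"

```text
time: 9.83
tool_pos: [0.5283, 0.1607, 0.0478]
tool_rot: [0.275, -0.647, 0.658, 0.269]
contact_force: [-8.6, -4.8, 13.5]
gripper_width: 0.452
grasp_force: 62.1
```

Call:
play_rows --pt "-1.2 0 -1.2 0 0 0" --pt "0 0 0 0 0 0"

```text
time: 10.0
tool_pos: [0.5286, 0.1604, 0.0479]
tool_rot: [0.275, -0.647, 0.659, 0.267]
contact_force: [-1.3, -2.1, 4.0]
gripper_width: 0.443
grasp_force: 60.5
```

Call:
play_rows --pt "0 0 0 0 0 0" --pt "0 0 0 0 0 0" --pt "0 0 0 0 0 0" --hand 45

```text
time: 10.25
tool_pos: [0.528, 0.1606, 0.0469]
tool_rot: [0.274, -0.647, 0.66, 0.267]
contact_force: [-0.5, -0.3, 0.0]
gripper_width: 0.525
grasp_force: 0.0
```

Call:
play_rows --pt "0 0 0 0 0 0" --pt "0 0 0 0 0 0" --pt "0 0 0 0 0 0" --hand 50

```text
time: 10.5
tool_pos: [0.528, 0.1605, 0.047]
tool_rot: [0.274, -0.647, 0.659, 0.267]
contact_force: [0.3, 0.1, -0.7]
gripper_width: 0.586
grasp_force: 0.0
```

```bash
python3 st.py; python3 - <<'E'
from plan import *
import pickle
t=grab('top');s=grab('scene');pickle.dump((t,s),open('f2.pkl','wb'))
a=cv2.resize(s['image'][190:330,300:430],None,fx=3,fy=3,interpolation=2)
b=cv2.resize(t['image'][160:290,170:290],None,fx=3.2,fy=3.2,interpolation=2)
h=max(a.shape[0],b.shape[0])
pad=lambda i:np.pad(i,((0,h-i.shape[0]),(0,0),(0,0)))
cv2.imwrite('pics/p3.png',np.hstack([pad(a),pad(b)])[...,::-1])
for z in(.002,.094):print(((proj(s,[.527,.167,z])-[300,190])*3).round(),((proj(t,[.527,.167,z])-[170,160])*3.2+[390,0]).round())
E
```

```text
10.5 [-0.1876  0.172   2.0064  0.8235  1.2574  2.5857] [0.528  0.1605 0.047 ] [ 0.2743 -0.6469  0.6594  0.2671] 0.5859109768374023 0.0 [ 0.3  0.1 -0.7]
[187. 343.] [516. 235.]
[203. 260.] [500. 225.]
```

View pics/p3.png

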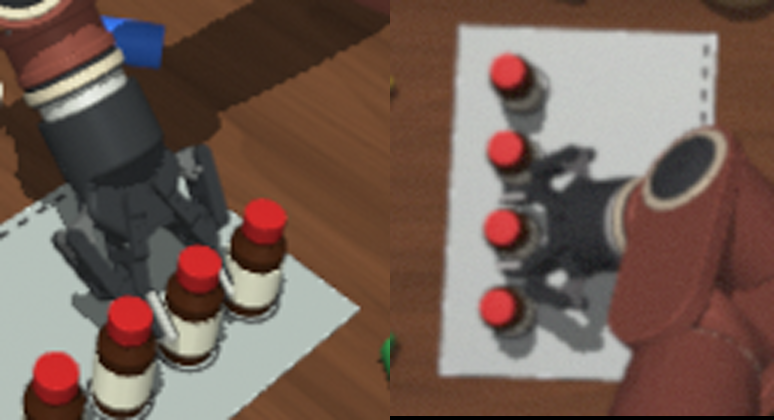

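The bottle stands upright and released on the circle, with its cap at (200,262) in the left crop and the four caps evenly spaced in the right one. Retreating and heading for the boom.

Call:
play_rows --pt "0 0 -5 0 0 0" --pt "0 0 -10 0 0 0" --pt "0 0 -12 0 0 0" --pt "0 0 -14 0 0 0" --pt "0 0 -16 0 0 0"

```text
time: 11.02
tool_pos: [0.5272, 0.1191, 0.0886]
tool_rot: [0.274, -0.647, 0.659, 0.267]
contact_force: [0.7, 0.3, 0.0]
gripper_width: 0.588
grasp_force: 0.0
```

Call:
play_rows --pt "0 0 -18 0 0 0" --pt "0 0 -20 0 0 0" --pt "0 0 -20 0 0 0" --pt "0 0 -18 0 0 0" --pt "0 0 -5 0 0 0"

```text
time: 11.43
tool_pos: [0.5277, 0.0601, 0.1482]
tool_rot: [0.276, -0.647, 0.66, 0.264]
contact_force: [1.3, -0.8, -0.3]
gripper_width: 0.59
grasp_force: 0.0
```

```bash
python3 st.py; cat > ob.py <<'E'
from plan import *
import pickle
t=grab('top');s=grab('scene');pickle.dump((t,s),open('f3.pkl','wb'))
c=np.array([.5335,-.340])
# boom: bright low-saturation pixels in top image between camera and sleeve
x0,y0=map(int,tc(530,205));x1,y1=map(int,tc(672,265))
g=t['image'][y0:y1,x0:x1].astype(int);m=(g.min(2)>205)
ys,xs=np.nonzero(m);print(m.sum())
vx,vy,px,py=cv2.fitLine(np.c_[xs+x0,ys+y0].astype(np.float32),cv2.DIST_L2,0,.01,.01).ravel()
a=plane(t,px-15*vx,py-15*vy,.127);b=plane(t,px+15*vx,py+15*vy,.127);d=(a-b)[:2]
if d[1]<0:d=-d
d/=np.linalg.norm(d);print('boom dir',d,'az',np.degrees(np.arctan2(d[1],d[0])))
n=np.array([-d[1],d[0]])
for q in(a,b):print('rel col: along,y',d@(q[:2]-c),n@(q[:2]-c), 'width px',m.sum())
# column profile scene
for k,z in enumerate(np.arange(.13,.215,.003)):
    print(round(z,3),[int(s['image'][tuple(np.round(proj(s,[*(c+0*c),z])[::-1]+[0,dx]).astype(int))].mean()) for dx in(-4,-3,0,3,4)],end=' ')
p,R=cur()
R1=frame([-d[1],d[0],0],[0,0,-1]);p,R=rows(p,R,np.array([.539,-.258,.27]),R1,14)
E
python3 ob.py
```

```text
11.4333 [-0.3719  0.0242  1.9574  0.73    1.5041  2.6062] [0.5277 0.0601 0.1482] [ 0.2758 -0.6471  0.6598  0.2642] 0.5900600460560455 0.0 [ 1.3 -0.8 -0.3]
190
boom dir [-0.16374448  0.98650279] az 99.42430658726776
rel col: along,y 0.11492261355358062 0.0004618578208175609 width px 190
rel col: along,y 0.03781493949342735 0.000461857820817561 width px 190
0.13 [50, 78, 82, 39, 40] 0.133 [81, 130, 133, 51, 40] 0.136 [107, 143, 132, 73, 35] 0.139 [125, 143, 130, 76, 21] 0.142 [138, 144, 129, 64, 22] 0.145 [139, 144, 127, 63, 39] 0.148 [141, 144, 125, 66, 64] 0.151 [139, 141, 134, 94, 73] 0.154 [158, 143, 134, 92, 71] 0.157 [185, 142, 131, 90, 71] 0.16 [156, 143, 130, 89, 71] 0.163 [138, 143, 123, 87, 72] 0.166 [139, 140, 113, 82, 75] 0.169 [136, 127, 112, 81, 76] 0.172 [101, 127, 114, 95, 78] 0.175 [90, 108, 115, 94, 78] 0.178 [80, 90, 97, 92, 78] 0.181 [44, 37, 34, 79, 73] 0.184 [67, 83, 79, 35, 57] 0.187 [115, 132, 124, 36, 47] 0.19 [140, 144, 126, 44, 50] 0.193 [140, 144, 125, 59, 62] 0.196 [113, 142, 134, 93, 72] 0.199 [119, 142, 133, 94, 76] 0.202 [130, 142, 132, 92, 73] 0.205 [138, 143, 131, 91, 71] 0.208 [140, 143, 129, 86, 70] 0.211 [140, 143, 127, 84, 72] 0.214 [141, 143, 126, 79, 73] [[10.0, -1.0, -22.0, -0.3, 3.2, -0.7], [11.0, -2.0, -22.0, -0.3, 3.2, -0.7], [12.0, -1.0, -21.0, -0.4, 3.2, -0.7], [14.0, -0.0, -21.0, -0.3, 3.2, -0.8], [15.0, -0.0, -19.0, -0.3, 3.2, -0.7]]
[[15.0, -0.0, -19.0, -0.3, 3.2, -0.7], [17.0, -0.0, -18.0, -0.4, 3.2, -0.7], [18.0, 0.0, -17.0, -0.3, 3.2, -0.7], [18.0, 1.0, -16.0, -0.3, 3.2, -0.7], [20.0, 1.0, -14.0, -0.3, 3.2, -0.7]]
[[20.0, 2.0, -14.0, -0.4, 3.2, -0.8], [21.0, 2.0, -13.0, -0.3, 3.2, -0.7], [22.0, 2.0, -11.0, -0.3, 3.2, -0.7], [22.0, 3.0, -10.0, -0.3, 3.2, -0.7]]
end [ 0.5387 -0.2583  0.27  ] [-0.02 -0.02  0.  ]
```

Call:
play_rows --pt "10 -1 -22 -0.3 3.2 -0.7" --pt "11 -2 -22 -0.3 3.2 -0.7" --pt "12 -1 -21 -0.4 3.2 -0.7" --pt "14 0 -21 -0.3 3.2 -0.8" --pt "15 0 -19 -0.3 3.2 -0.7" --hand 85

```text
time: 11.95
tool_pos: [0.5296, -0.052, 0.188]
tool_rot: [-0.178, 0.702, -0.667, -0.175]
contact_force: [0.8, -0.1, 0.2]
gripper_width: 0.995
grasp_force: 0.0
```

Call:
play_rows --pt "15 0 -19 -0.3 3.2 -0.7" --pt "17 0 -18 -0.4 3.2 -0.7" --pt "18 0 -17 -0.3 3.2 -0.7" --pt "18 1 -16 -0.3 3.2 -0.7" --pt "20 1 -14 -0.3 3.2 -0.7"

```text
time: 12.37
tool_pos: [0.5354, -0.1657, 0.2319]
tool_rot: [-0.079, 0.742, -0.661, -0.079]
contact_force: [0.3, 0.2, -0.2]
gripper_width: 0.995
grasp_force: 0.0
```

Call:
play_rows --pt "20 2 -14 -0.4 3.2 -0.8" --pt "21 2 -13 -0.3 3.2 -0.7" --pt "22 2 -11 -0.3 3.2 -0.7" --pt "22 3 -10 -0.3 3.2 -0.7" --pt "0 0 0 0 0 0"

```text
time: 12.78
tool_pos: [0.5392, -0.2585, 0.2691]
tool_rot: [0.001, 0.763, -0.646, 0.0]
contact_force: [0.4, 0.4, -0.3]
gripper_width: 0.996
grasp_force: 0.0
```

```bash
python3 st.py; python3 - <<'E'
from plan import *
p,R=cur();d=np.array([-.1637,.9865,0])
R1=frame([-d[1],d[0],0],[0,0,-1]);rows(p,R,np.array([.539,-.258,.114]),R1,10)
s=grab('scene');save(s,'pics/s4.png',(190,60,340,230),3.4)
E
```

```text
12.7833 [-5.7050e-01 -2.1600e-02  1.6562e+00 -2.4000e-03  1.5067e+00  2.4053e+00] [ 0.5392 -0.2585  0.2691] [ 1.200e-03  7.633e-01 -6.461e-01  3.000e-04] 0.9956397638631919 0.0 [ 0.4  0.4 -0.3]
[[-0.0, -0.0, 16.0, 0.0, -0.0, 0.0], [-0.0, -0.0, 15.0, 0.0, -0.0, 0.0], [-0.0, -0.0, 16.0, 0.0, -0.0, 0.0], [-0.0, -0.0, 15.0, 0.0, -0.0, 0.0], [-0.0, -0.0, 16.0, 0.0, -0.1, 0.0]]
[[-0.0, -0.0, 15.0, 0.0, 0.0, 0.1], [-1.0, -0.0, 16.0, 0.1, 0.0, -0.0], [0.0, -0.0, 15.0, -0.0, 0.0, -0.0], [0.0, -0.0, 16.0, -0.0, -0.0, -0.0], [0.0, -0.0, 15.0, -0.0, -0.0, -0.0]]
end [ 0.5389 -0.2578  0.1141] [-0.02 -0.01 -0.02]
```

View pics/s4.png

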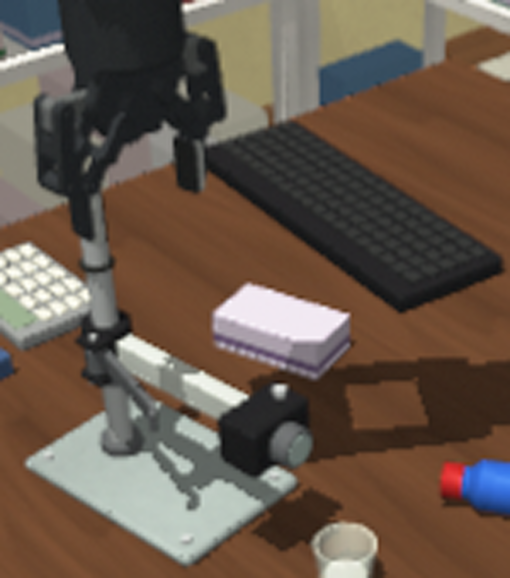

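The open fingers hang above the boom at about (80,220) and (190,185), with the lever tip at (150,410). Descending with the fingers straddling the boom and lever.

Call:
play_rows --pt "0 0 16 0 0 0" --pt "0 0 15 0 0 0" --pt "0 0 16 0 0 0" --pt "0 0 15 0 0 0" --pt "0 0 16 0 0 0"

```text
time: 13.25
tool_pos: [0.5379, -0.2551, 0.1874]
tool_rot: [-0.0, 0.764, -0.646, -0.003]
contact_force: [0.6, -0.2, -0.5]
gripper_width: 0.996
grasp_force: 0.0
```

Call:
play_rows --pt "0 0 15 0 0 0" --pt "0 0 16 0 0 0" --pt "0 0 15 0 0 0" --pt "0 0 16 0 0 0" --pt "0 0 15 0 0 0"

```text
time: 13.67
tool_pos: [0.5373, -0.2548, 0.1102]
tool_rot: [0.0, 0.764, -0.646, -0.003]
contact_force: [-0.1, 0.1, 0.0]
gripper_width: 0.994
grasp_force: 0.0
```

Call:
play_rows --pt "0 0 0 0 0 0" --pt "0 0 0 0 0 0" --pt "0 0 0 0 0 0" --hand 66

```text
time: 13.92
tool_pos: [0.5384, -0.2562, 0.1129]
tool_rot: [0.0, 0.764, -0.646, -0.002]
contact_force: [0.8, 0.6, 0.9]
gripper_width: 0.773
grasp_force: 0.0
```

Call:
play_rows --pt "0 0 0 0 0 0" --pt "0 0 0 0 0 0" --hand 62

```text
time: 14.08
tool_pos: [0.5389, -0.257, 0.1141]
tool_rot: [0.0, 0.763, -0.646, -0.0]
contact_force: [0.4, -0.0, -0.8]
gripper_width: 0.725
grasp_force: 0.0
```

```bash
python3 st.py; python3 - <<'E'
from plan import *
t=grab('top')
s=grab('scene')
a=cv2.resize(s['image'][95:195,190:300],None,fx=3.6,fy=3.6,interpolation=2);b=cv2.resize(t['image'][190:290,300:410],None,fx=3.6,fy=3.6,interpolation=2)
cv2.imwrite('pics/p5.png',np.hstack([a,b])[...,::-1])
E
```

```text
14.0833 [-5.6940e-01  1.0830e-01  1.7903e+00 -4.0000e-04  1.2440e+00  2.4058e+00] [ 0.5389 -0.257   0.1141] [ 3.000e-04  7.634e-01 -6.459e-01 -4.000e-04] 0.7251897070949124 0.0 [ 0.4 -0.  -0.8]
```

View pics/p5.png

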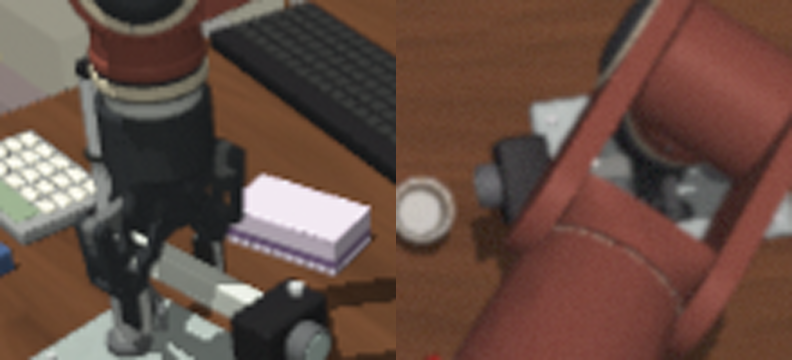

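Both fingers straddle the boom and lever, clear of the column at (92,155) and the camera. Closing gently while watching the forces.

Call:
play_rows --pt "0 0 0 0 0 0" --pt "0 0 0 0 0 0" --hand 58

```text
time: 14.35
tool_pos: [0.5384, -0.2569, 0.1132]
tool_rot: [0.0, 0.763, -0.646, -0.001]
contact_force: [-0.3, -0.0, 0.5]
gripper_width: 0.675
grasp_force: 0.0
```

Call:
play_rows --pt "0 0 0 0 0 0" --pt "0 0 0 0 0 0" --hand 56

```text
time: 14.52
tool_pos: [0.5383, -0.2569, 0.1129]
tool_rot: [0.0, 0.763, -0.646, -0.001]
contact_force: [-0.6, -0.3, -0.6]
gripper_width: 0.659
grasp_force: 0.1
```

Call:
play_rows --pt "0 0 0 0 0 0" --pt "0 0 0 0 0 0" --hand 55

```text
time: 14.68
tool_pos: [0.5386, -0.2569, 0.113]
tool_rot: [0.0, 0.763, -0.646, -0.001]
contact_force: [1.9, 0.3, -0.2]
gripper_width: 0.642
grasp_force: 0.6
```

Call:
play_rows --pt "0 0 0 0 0 0" --pt "0 0 0 0 0 0" --hand 54

```text
time: 14.85
tool_pos: [0.5387, -0.2569, 0.1131]
tool_rot: [0.0, 0.763, -0.646, -0.001]
contact_force: [2.7, -0.3, 0.5]
gripper_width: 0.636
grasp_force: 5.0
```

Call:
play_rows --pt "0 -0.5 0 0 0 0" --pt "0 0 0 0 0 0"

```text
time: 15.02
tool_pos: [0.5387, -0.2569, 0.1131]
tool_rot: [0.001, 0.763, -0.646, -0.001]
contact_force: [0.9, -0.7, 2.1]
gripper_width: 0.629
grasp_force: 6.0
```

Call:
play_rows --pt "0 -0.5 0 0 0 0" --pt "0 0 0 0 0 0"

```text
time: 15.18
tool_pos: [0.5387, -0.2568, 0.113]
tool_rot: [0.001, 0.763, -0.646, -0.002]
contact_force: [-3.1, -0.2, 4.5]
gripper_width: 0.633
grasp_force: 7.3
```

Call:
play_rows --pt "0 0.4 0 0 0 0" --pt "0 0 0 0 0 0"

```text
time: 15.35
tool_pos: [0.5387, -0.2569, 0.113]
tool_rot: [0.001, 0.763, -0.646, -0.001]
contact_force: [-2.6, 0.1, 4.5]
gripper_width: 0.633
grasp_force: 6.9
```

Call:
play_rows --pt "0 0 -1 0 0 0" --pt "0 0 -1 0 0 0" --pt "0 0 -1 0 0 0"

```text
time: 15.6
tool_pos: [0.5387, -0.2568, 0.1149]
tool_rot: [0.001, 0.763, -0.646, -0.001]
contact_force: [1.3, -3.0, -3.2]
gripper_width: 0.635
grasp_force: 6.0
```

Call:
play_rows --pt "0 0 -1 0 0 0" --pt "0 0 -1 0 0 0" --pt "0 0 -1 0 0 0"

```text
time: 15.85
tool_pos: [0.5387, -0.2568, 0.1186]
tool_rot: [0.001, 0.763, -0.646, -0.002]
contact_force: [1.0, -2.8, -3.5]
gripper_width: 0.634
grasp_force: 6.4
```

```bash
python3 st.py; cat > prof.py <<'E'
from plan import *
s=grab('scene');c=[.5335,-.340]
import os
img=s['image'].astype(np.float32)
for dx in(-3,-1,1,3):
    print(dx,end=': ')
    for z in np.arange(.125,.2,.003):
        u,v=proj(s,[*c,z])+[dx,0]
        print(int(cv2.getRectSubPix(img,(1,1),(float(u),float(v))).mean()),end=' ')
    print()
np.save(f'img_{manip.state()["time"]:.2f}.npy',s['image'])
E
python3 prof.py
```

```text
15.85 [-5.6910e-01  1.0390e-01  1.7870e+00 -9.0000e-04  1.2540e+00  2.4064e+00] [ 0.5387 -0.2568  0.1186] [ 7.000e-04  7.634e-01 -6.459e-01 -1.600e-03] 0.6340277152500884 6.355925872921944 [ 1.  -2.8 -3.5]
-3: 42 56 75 103 123 128 135 141 142 143 143 143 144 142 137 128 118 102 74 49 95 133 142 141 141 141 
-1: 43 51 56 63 87 116 126 122 110 104 115 127 133 127 120 117 109 96 65 43 64 76 71 78 79 78 
1: 53 53 55 56 58 73 103 121 114 87 53 39 44 52 58 55 49 40 40 39 40 39 39 39 39 39 
3: 35 35 37 35 35 42 51 65 79 87 74 39 40 41 41 41 42 41 41 41 41 41 41 41 40 40
```

Call:
play_rows --pt "0 0 -1.5 0 0 0" --pt "0 0 -1.5 0 0 0" --pt "0 0 -1.5 0 0 0" --pt "0 0 -1.5 0 0 0" --pt "0 0 -1.5 0 0 0" --hand 53.5

```text
time: 16.32
tool_pos: [0.5385, -0.2568, 0.1263]
tool_rot: [0.001, 0.763, -0.646, -0.002]
contact_force: [-1.9, -3.9, -3.1]
gripper_width: 0.632
grasp_force: 8.6
```

Call:
play_rows --pt "0 0 -1.5 0 0 0" --pt "0 0 -1.5 0 0 0" --pt "0 0 -1.5 0 0 0" --pt "0 0 -1.5 0 0 0" --pt "0 0 -1.5 0 0 0"

```text
time: 16.73
tool_pos: [0.5385, -0.2568, 0.1338]
tool_rot: [0.001, 0.763, -0.646, -0.002]
contact_force: [-2.8, -4.0, -3.7]
gripper_width: 0.628
grasp_force: 8.8
```

Call:
play_rows --pt "0 0 -1.5 0 0 0" --pt "0 0 -1.5 0 0 0" --pt "0 0 -1.5 0 0 0" --pt "0 0 -1.5 0 0 0" --pt "0 0 0 0 0 0"

```text
time: 17.15
tool_pos: [0.5386, -0.2568, 0.1401]
tool_rot: [0.001, 0.763, -0.646, -0.002]
contact_force: [-2.9, -3.6, -1.9]
gripper_width: 0.628
grasp_force: 9.0
```

```bash
python3 st.py; python3 prof.py
```

```text
17.15 [-5.6910e-01  8.0100e-02  1.7736e+00 -1.3000e-03  1.2917e+00  2.4065e+00] [ 0.5386 -0.2568  0.1401] [ 0.0009  0.7634 -0.6459 -0.0018] 0.627542068325549 8.958767428994179 [-2.9 -3.6 -1.9]
-3: 31 31 30 30 30 33 38 42 44 52 69 97 122 126 128 127 118 103 74 49 95 133 143 143 143 143 
-1: 31 31 31 31 31 37 44 44 39 48 56 61 82 114 125 115 93 79 62 53 100 135 135 135 132 125 
1: 32 38 44 48 50 55 64 65 51 54 55 56 58 71 102 120 110 72 40 36 43 56 62 61 50 40 
3: 33 33 38 39 33 36 40 39 34 36 39 36 35 41 50 66 82 89 77 39 40 40 41 41 41 41
```

Call:
play_rows --pt "0 0 -1.5 0 0 0" --pt "0 0 -1.5 0 0 0" --pt "0 0 -1.5 0 0 0" --pt "0 0 -1.5 0 0 0" --pt "0 0 -1.5 0 0 0"

```text
time: 17.62
tool_pos: [0.5385, -0.2568, 0.1472]
tool_rot: [0.001, 0.763, -0.646, -0.002]
contact_force: [-3.3, -4.1, -3.9]
gripper_width: 0.629
grasp_force: 8.8
```

Call:
play_rows --pt "0 0 -1.5 0 0 0" --pt "0 0 -1.5 0 0 0" --pt "0 0 -1.5 0 0 0" --pt "0 0 -1.5 0 0 0" --pt "0 0 -1.5 0 0 0"

```text
time: 18.03
tool_pos: [0.5386, -0.2568, 0.1548]
tool_rot: [0.001, 0.763, -0.646, -0.002]
contact_force: [-3.0, -4.6, -3.9]
gripper_width: 0.629
grasp_force: 8.8
```

Call:
play_rows --pt "0 0 -1.5 0 0 0" --pt "0 0 -1.5 0 0 0" --pt "0 0 -1.5 0 0 0" --pt "0 0 -1.5 0 0 0" --pt "0 0 -1.5 0 0 0"

```text
time: 18.45
tool_pos: [0.5385, -0.2568, 0.1622]
tool_rot: [0.001, 0.763, -0.646, -0.002]
contact_force: [-2.9, -3.6, -3.1]
gripper_width: 0.627
grasp_force: 8.8
```

Call:
play_rows --pt "0 0 0 0 0 0" --pt "0 0 0 0 0 0" --pt "0 0 0 0 0 0"

```text
time: 18.7
tool_pos: [0.5385, -0.2568, 0.1624]
tool_rot: [0.001, 0.763, -0.646, -0.002]
contact_force: [-3.5, -4.7, -2.7]
gripper_width: 0.629
grasp_force: 9.0
```

```bash
python3 st.py; python3 prof.py
```

```text
18.7 [-5.6910e-01  5.7500e-02  1.7579e+00 -1.3000e-03  1.3302e+00  2.4065e+00] [ 0.5385 -0.2568  0.1624] [ 0.0009  0.7634 -0.6459 -0.0019] 0.6293463799411823 8.975276425480843 [-3.5 -4.7 -2.7]
-3: 38 36 33 32 32 31 31 31 30 30 30 29 31 31 32 36 40 45 58 76 109 127 132 139 142 142 
-1: 32 30 30 30 30 31 30 30 30 30 30 30 30 34 42 42 39 43 51 58 73 105 125 125 111 99 
1: 34 31 30 31 31 31 31 30 31 35 41 47 49 53 58 62 56 53 54 56 57 64 89 114 120 95 
3: 31 31 32 34 37 42 44 36 32 31 37 47 48 42 36 38 36 35 38 34 32 38 46 59 77 86
```

```bash
ls img_*; cat > prof2.py <<'E'
from plan import *
import pickle,glob
t,s=pickle.load(open('f3.pkl','rb'))
ims=[('rest',s['image'])]+[(n,np.load(n)) for n in sorted(glob.glob('img_*'))]
e=s['R'][0].copy();e[2]=0;e/=np.linalg.norm(e);c=np.array([.5335,-.340,0])
zs=np.arange(.115,.205,.003);print('z',*(zs*1e3).astype(int))
for L in(-.019,-.017,-.012,0):
    for n,im in ims:
        print(L,n,*[int(cv2.getRectSubPix(im.astype(np.float32),(1,1),tuple(map(float,proj(s,c+e*L+[0,0,z])))).mean()) for z in zs])
E
python3 prof2.py
```

```text
img_15.90.npy
img_17.20.npy
img_18.75.npy
z 115 118 121 124 127 130 133 136 139 142 145 148 151 154 157 160 163 166 169 172 175 178 181 184 187 190 193 196 199 202
-0.019 rest 38 44 45 38 32 39 41 49 71 118 165 168 187 213 195 201 173 202 232 195 143 86 74 72 72 73 76 76 77 78
-0.019 img_15.90.npy 59 62 74 97 117 125 114 76 44 73 134 165 187 213 196 201 173 202 232 196 143 85 74 72 72 73 75 77 77 78
-0.019 img_17.20.npy 31 31 32 35 40 47 53 54 60 58 67 91 112 125 115 79 75 174 229 196 143 86 74 72 72 74 75 76 76 78
-0.019 img_18.75.npy 72 73 74 69 58 43 32 32 31 31 32 31 35 47 52 50 58 58 60 76 102 119 124 101 59 64 74 77 77 78
-0.017 rest 46 64 71 53 35 39 40 41 55 107 160 167 169 190 208 225 188 186 218 157 99 75 70 66 68 72 76 76 77 79
-0.017 img_15.90.npy 49 53 66 89 114 122 115 83 43 45 95 155 169 190 209 225 187 186 218 157 99 74 70 67 67 72 75 77 77 78
-0.017 img_17.20.npy 30 31 33 36 42 47 46 52 51 50 61 85 105 122 116 80 46 122 208 157 99 75 70 67 68 71 75 77 77 79
-0.017 img_18.75.npy 73 74 74 64 46 39 34 31 31 31 32 31 38 46 44 48 52 50 51 63 85 112 123 109 60 60 73 77 78 
[... 231 characters left out ...]
100 104 104 108
-0.012 img_17.20.npy 32 33 32 31 33 32 31 32 30 37 47 58 65 84 111 115 100 84 89 94 86 76 51 50 72 88 101 103 104 108
-0.012 img_18.75.npy 87 80 64 48 48 45 34 33 31 33 32 33 31 32 32 31 32 34 40 51 60 69 90 114 116 87 96 103 104 108
0 rest 24 30 34 35 48 88 130 131 131 130 130 130 130 130 129 129 125 114 113 112 113 98 38 78 126 130 130 130 130 130
0 img_15.90.npy 51 64 62 52 54 57 57 60 85 121 125 110 70 61 71 97 102 101 92 85 77 60 43 41 44 37 37 38 38 37
0 img_17.20.npy 30 30 30 31 32 35 37 36 42 67 77 47 53 57 58 57 83 118 123 101 58 46 43 67 105 107 107 101 89 62
0 img_18.75.npy 47 32 35 36 31 30 29 30 29 30 30 30 31 32 35 34 41 61 72 55 52 56 57 57 72 106 123 118 85 48
```

```bash
python3 - <<'E'
from plan import *
import pickle
t,s=pickle.load(open('f3.pkl','rb'));d=np.array([-.1637,.9865,0]);c=np.array([.5335,-.34,0])
for off in([.2,0,.115],[.173,0,.135]):
    X=c+d*off[0]+[0,0,off[2]];p0=np.round(proj(s,X)).astype(int)
    a=s['image'][p0[1]-13:p0[1]+14,p0[0]-13:p0[0]+14]
    for n in('img_15.90.npy','img_17.20.npy','img_18.75.npy'):
        r=cv2.matchTemplate(np.load(n),a,cv2.TM_CCOEFF_NORMED);_,v,_,m=cv2.minMaxLoc(r)
        x,y=m;g=r[y-1:y+2,x];sub=(g[0]-g[2])/(2*(g[0]-2*g[1]+g[2]))
        tgt=y+13+sub-p0[1];zz=np.linspace(-.01,.08,901)
        pr=np.array([proj(s,X+[0,0,k])[1] for k in zz])-proj(s,X)[1]
        print(off,n,round(v,3),m[0]+13-p0[0],round(float(tgt),2),'lift mm',zz[abs(pr-tgt).argmin()]*1e3)
E
```

```text
[0.2, 0, 0.115] img_15.90.npy 0.69 0 -0.8 lift mm 2.4999999999999987
[0.2, 0, 0.115] img_17.20.npy 0.688 22 15.55 lift mm -10.0
[0.2, 0, 0.115] img_18.75.npy 0.69 23 15.85 lift mm -10.0
[0.173, 0, 0.135] img_15.90.npy 0.859 0 -1.57 lift mm 4.699999999999999
[0.173, 0, 0.135] img_17.20.npy 0.736 -1 -8.79 lift mm 26.099999999999998
[0.173, 0, 0.135] img_18.75.npy 0.611 -74 -14.11 lift mm 41.39999999999999
```

Call:
play_rows --pt "0 0 -1 0 0 0" --pt "0 0 0 0 0 0" --pt "0 0 0 0 0 0"

```text
time: 19.0
tool_pos: [0.5385, -0.2568, 0.1633]
tool_rot: [0.001, 0.763, -0.646, -0.002]
contact_force: [-2.6, -4.2, -2.4]
gripper_width: 0.626
grasp_force: 9.0
```

```bash
python3 st.py; python3 - <<'E'
from plan import *
import pickle
t,s=pickle.load(open('f3.pkl','rb'));d=np.array([-.1637,.9865,0]);c=np.array([.5335,-.34,0])
im=imaging.grab_frame('scene')['image']
ref=np.load('img_17.20.npy')
for off in([.173,0,.135],[.165,0,.130],[.18,0,.130]):
  for nm,src,z0 in(('rest',s['image'],0),('17.2',ref,.0265)):
    X=c+d*off[0]+[0,0,off[2]+z0];p0=np.round(proj(s,X)).astype(int)
    a=src[p0[1]-9:p0[1]+10,p0[0]-9:p0[0]+10]
    q=np.round(proj(s,X+[0,0,.05-z0])).astype(int);w=15
    r=cv2.matchTemplate(im[q[1]-w:q[1]+w+1,q[0]-w:q[0]+w+1],a,cv2.TM_CCOEFF_NORMED);_,v,_,m=cv2.minMaxLoc(r)
    y=min(max(m[1],1),r.shape[0]-2);g=r[y-1:y+2,m[0]];sub=(g[0]-g[2])/(2*(g[0]-2*g[1]+g[2]))
    tgt=q[1]-w+y+9+sub-p0[1];zz=np.linspace(-.01,.08,901)
    pr=np.array([proj(s,X+[0,0,k])[1] for k in zz])-proj(s,X)[1]
    print(off,nm,round(v,3),'lift',(zz[abs(pr-tgt).argmin()]+z0)*1e3)
E
```

```text
19.0 [-5.6910e-01  5.6500e-02  1.7572e+00 -1.4000e-03  1.3319e+00  2.4065e+00] [ 0.5385 -0.2568  0.1633] [ 0.0009  0.7634 -0.6459 -0.0019] 0.6263644276462359 8.970199227333069 [-2.6 -4.2 -2.4]
[0.173, 0, 0.135] rest 0.625 lift 49.29999999999999
[0.173, 0, 0.135] 17.2 0.916 lift 49.4
[0.165, 0, 0.13] rest 0.667 lift 49.599999999999994
[0.165, 0, 0.13] 17.2 0.891 lift 50.199999999999996
[0.18, 0, 0.13] rest 0.705 lift 47.699999999999996
[0.18, 0, 0.13] 17.2 0.895 lift 48.5
```

The lift of about 49.5 mm agrees with the tool's travel, and the lever is still open. Now shutting the lever in steps, with the tool following by half the closing.

Call:
play_rows --pt "0 0.5 0 0 0 0" --pt "0 0.5 0 0 0 0" --hand 51.5

```text
time: 19.22
tool_pos: [0.5375, -0.257, 0.1632]
tool_rot: [0.001, 0.763, -0.646, -0.002]
contact_force: [-1.3, -4.5, -3.6]
gripper_width: 0.606
grasp_force: 9.0
```

Call:
play_rows --pt "0 0.5 0 0 0 0" --pt "0 0.5 0 0 0 0" --hand 49.5

```text
time: 19.38
tool_pos: [0.5366, -0.2571, 0.1632]
tool_rot: [0.001, 0.763, -0.646, -0.002]
contact_force: [-2.3, -3.6, -3.5]
gripper_width: 0.585
grasp_force: 9.0
```

Call:
play_rows --pt "0 0.5 0 0 0 0" --pt "0 0.5 0 0 0 0" --hand 47.5

```text
time: 19.55
tool_pos: [0.5356, -0.2573, 0.1632]
tool_rot: [0.001, 0.763, -0.646, -0.002]
contact_force: [-1.8, -3.8, -3.5]
gripper_width: 0.559
grasp_force: 9.1
```

Call:
play_rows --pt "0 0.5 0 0 0 0" --pt "0 0.5 0 0 0 0" --hand 45.5

```text
time: 19.72
tool_pos: [0.5346, -0.2575, 0.1632]
tool_rot: [0.001, 0.763, -0.646, -0.002]
contact_force: [-0.8, -3.9, -3.3]
gripper_width: 0.536
grasp_force: 9.3
```

Call:
play_rows --pt "0 0.5 0 0 0 0" --pt "0 0.5 0 0 0 0" --hand 43.5

```text
time: 19.88
tool_pos: [0.5336, -0.2576, 0.1631]
tool_rot: [0.001, 0.763, -0.646, -0.002]
contact_force: [-2.0, -5.3, -2.8]
gripper_width: 0.514
grasp_force: 9.3
```

Call:
play_rows --pt "0 0.5 0 0 0 0" --pt "0 0.5 0 0 0 0" --hand 41.5

```text
time: 20.05
tool_pos: [0.5327, -0.2578, 0.1632]
tool_rot: [0.001, 0.763, -0.646, -0.002]
contact_force: [-1.4, -3.7, -4.5]
gripper_width: 0.489
grasp_force: 9.5
```

Call:
play_rows --pt "0 0.5 0 0 0 0" --pt "0 0.5 0 0 0 0" --hand 39.5

```text
time: 20.22
tool_pos: [0.5317, -0.2579, 0.1632]
tool_rot: [0.001, 0.763, -0.646, -0.002]
contact_force: [-2.3, -3.6, -4.6]
gripper_width: 0.463
grasp_force: 9.9
```

Call:
play_rows --pt "0 0.5 0 0 0 0" --pt "0 0.5 0 0 0 0" --hand 37.5

```text
time: 20.38
tool_pos: [0.5307, -0.2581, 0.1632]
tool_rot: [0.001, 0.764, -0.646, -0.002]
contact_force: [-1.8, -3.8, -4.1]
gripper_width: 0.44
grasp_force: 10.6
```

Call:
play_rows --pt "0 0.5 0 0 0 0" --pt "0 0.5 0 0 0 0" --hand 35.5

```text
time: 20.55
tool_pos: [0.5297, -0.2582, 0.1633]
tool_rot: [0.001, 0.764, -0.646, -0.002]
contact_force: [-2.6, -3.7, -3.6]
gripper_width: 0.416
grasp_force: 11.1
```

Call:
play_rows --pt "0 0.5 0 0 0 0" --pt "0 0.5 0 0 0 0" --hand 33.5

```text
time: 20.72
tool_pos: [0.5288, -0.2583, 0.1633]
tool_rot: [0.001, 0.764, -0.646, -0.002]
contact_force: [-2.1, -3.9, -3.0]
gripper_width: 0.398
grasp_force: 11.2
```

Call:
play_rows --pt "0 0.5 0 0 0 0" --pt "0 0.5 0 0 0 0" --hand 31.5

```text
time: 20.88
tool_pos: [0.5277, -0.2585, 0.1633]
tool_rot: [0.001, 0.764, -0.646, -0.002]
contact_force: [-2.2, -4.1, -3.2]
gripper_width: 0.372
grasp_force: 10.7
```

Call:
play_rows --pt "0 0.5 0 0 0 0" --pt "0 0.5 0 0 0 0" --hand 29.5

```text
time: 21.05
tool_pos: [0.5268, -0.2587, 0.1633]
tool_rot: [0.001, 0.764, -0.646, -0.002]
contact_force: [-2.5, -4.5, -3.2]
gripper_width: 0.35
grasp_force: 10.7
```

Call:
play_rows --pt "0 0.5 0 0 0 0" --pt "0 0.5 0 0 0 0" --hand 27.5

```text
time: 21.22
tool_pos: [0.5258, -0.2588, 0.1632]
tool_rot: [0.001, 0.764, -0.646, -0.002]
contact_force: [-2.4, -4.0, -2.6]
gripper_width: 0.326
grasp_force: 10.6
```

Call:
play_rows --pt "0 0.4 0 0 0 0" --pt "0 0 0 0 0 0" --hand 26

```text
time: 21.38
tool_pos: [0.5251, -0.2589, 0.1632]
tool_rot: [0.001, 0.764, -0.646, -0.002]
contact_force: [-5.0, -4.1, -2.8]
gripper_width: 0.307
grasp_force: 13.0
```

Call:
play_rows --pt "0 0 0 0 0 0" --pt "0 0 0 0 0 0" --pt "0 0 0 0 0 0" --hand 23

```text
time: 21.63
tool_pos: [0.5243, -0.2591, 0.1631]
tool_rot: [0.002, 0.764, -0.646, -0.003]
contact_force: [-8.2, -4.3, -1.7]
gripper_width: 0.279
grasp_force: 49.6
```

Call:
play_rows --pt "0 0.7 0 0 0 0" --pt "0 0 0 0 0 0" --pt "0 0 0 0 0 0" --pt "0 0 0 0 0 0" --pt "0 0 0 0 0 0" --hand 20

```text
time: 22.05
tool_pos: [0.5241, -0.2591, 0.1632]
tool_rot: [0.001, 0.764, -0.646, -0.002]
contact_force: [-6.6, -4.0, -0.9]
gripper_width: 0.274
grasp_force: 59.2
```

Call:
play_rows --pt "0 0 0 0 0 0" --pt "0 0 0 0 0 0" --pt "0 0 0 0 0 0" --pt "0 0 0 0 0 0" --pt "0 0 0 0 0 0"

```text
time: 22.47
tool_pos: [0.5241, -0.2591, 0.1632]
tool_rot: [0.001, 0.764, -0.646, -0.003]
contact_force: [-6.4, -4.2, -2.1]
gripper_width: 0.271
grasp_force: 59.2
```

```bash
python3 - <<'E'
from plan import *
s=grab('scene');c=np.array([.5335,-.34,0]);save(s,'pics/end.png')
e=s['R'][0].copy();e[2]=0;e/=np.linalg.norm(e)
zs=np.arange(.14,.205,.003);print(*(zs*1e3).astype(int))
for L in(-.02,-.017,-.012,-.006,0,.006,.012,.017):print(L,*[int(cv2.getRectSubPix(s['image'].astype(np.float32),(1,1),tuple(map(float,proj(s,c+e*L+[0,0,z])))).mean()) for z in zs])
E
python3 st.py
```

```text
140 143 146 149 152 155 158 161 164 167 170 173 176 179 182 185 188 191 194 197 200 203
-0.02 69 67 62 84 103 97 82 43 39 40 54 75 65 58 51 64 71 74 76 77 78 78
-0.017 73 74 74 73 67 51 34 37 51 72 67 38 39 39 41 47 62 73 75 76 78 79
-0.012 67 65 62 59 54 40 32 41 67 127 134 56 40 45 49 58 75 93 101 103 105 109
-0.006 51 53 53 53 52 46 34 28 35 37 44 69 96 107 100 86 98 130 144 144 144 143
0 71 70 69 63 53 43 30 36 39 40 47 66 85 103 111 113 128 131 130 130 130 130
0.006 52 36 30 31 28 28 30 30 30 31 35 43 54 65 79 109 126 128 120 108 100 97
0.012 32 32 31 28 28 30 30 30 31 30 32 34 37 49 57 59 71 99 123 127 112 82
0.017 31 30 30 30 30 30 30 34 44 46 55 88 90 61 56 57 58 57 68 98 117 116
22.5167 [-0.5854  0.0297  1.7851 -0.0024  1.3321  2.3894] [ 0.5241 -0.2591  0.1632] [ 0.0015  0.7637 -0.6455 -0.0025] 0.27281676385260706 59.1671758890152 [-7.  -4.  -1.9]
```

```bash
python3 - <<'E'
from plan import *
import pickle
t,s=pickle.load(open('f3.pkl','rb'));im=cv2.imread('pics/end.png')[...,::-1].astype(np.float32)
r0=s['image'].astype(np.float32)
c=np.array([.5335,-.34,0]);e=s['R'][0].copy();e[2]=0;e/=np.linalg.norm(e)
# bright knob centroid (sub-pixel) on sleeve, rest and now
def cen(I,z):
    u,v=np.round(proj(s,c+e*-.012+[0,0,z])).astype(int);w=I[v-4:v+5,u-4:u+5].mean(2);w=np.clip(w-75,0,None)
    mask=np.zeros_like(w);k=np.unravel_index(w[2:7,2:7].argmax(),(5,5));a,b=k[0]+2,k[1]+2
    mask[max(a-2,0):a+3,max(b-2,0):b+3]=1;w=w*mask
    yy,xx=np.mgrid[v-4:v+5,u-4:u+5];print(np.round(w[a-2:a+3,b-2:b+3]).astype(int).tolist());return np.array([(w*xx).sum(),(w*yy).sum()])/w.sum()
a=cen(r0,.122);b=cen(im,.169);print(a,b)
f=-s['R'].T@s['t']-c;f[2]=0;f/=np.linalg.norm(f)
X=c+f*.017-e*.012
za=[min(np.arange(.1,.2,.0002),key=lambda z:abs(proj(s,X+[0,0,z])[1]-q[1])) for q in(a,b)]
print('knob z',za,'lift',za[1]-za[0])
E
```

```text
[[0, 0, 0, 3, 16], [0, 0, 0, 0, 0], [0, 43, 98, 19, 0], [0, 44, 91, 2, 0], [0, 0, 14, 0, 0]]
[[0, 0, 0, 0, 18], [0, 0, 0, 0, 0], [1, 69, 81, 0, 0], [0, 39, 49, 0, 0], [0, 0, 0, 0, 0]]
[216.91202739 158.38017831] [214.71687037 143.19869275]
knob z [np.float64(0.13320000000000096), np.float64(0.17900000000000227)] lift 0.04580000000000131
```

```bash
python3 - <<'E'
from plan import *
import pickle
t,s=pickle.load(open('f3.pkl','rb'));im=np.ascontiguousarray(cv2.imread('pics/end.png')[...,::-1])
d=np.array([-.1637,.9865,0]);c=np.array([.5335,-.34,0])
S=[('rest',s['image'],0),('15.9',np.load('img_15.90.npy'),.0055),('17.2',np.load('img_17.20.npy'),.027),('18.75',np.load('img_18.75.npy'),.0493)]
for off in([.173,0,.135],[.19,0,.125],[.2,0,.115]):
  for nm,src,z0 in S:
    X=c+d*off[0]+[0,0,off[2]+z0]
    p0=np.round(proj(s,X)).astype(int);h=11
    a=src[p0[1]-h:p0[1]+h+1,p0[0]-h:p0[0]+h+1]
    q=np.round(proj(s,X+[0,0,.0493-z0])).astype(int);w=h+6
    r=cv2.matchTemplate(im[q[1]-w:q[1]+w+1,q[0]-w:q[0]+w+1],a,cv2.TM_CCOEFF_NORMED);_,v,_,m=cv2.minMaxLoc(r)
    y=min(max(m[1],1),r.shape[0]-2);g=r[y-1:y+2,m[0]];sub=(g[0]-g[2])/(2*(g[0]-2*g[1]+g[2]))
    dv=q[1]-w+y+h+sub-p0[1];zz=np.linspace(-.02,.08,1001)
    pr=np.array([proj(s,X+[0,0,k])[1] for k in zz])-proj(s,X)[1]
    print(off[0],nm,round(v,3),m[0]-6,'rise since, mm',round(zz[abs(pr-dv).argmin()]*1e3,1))
E
```

```text
0.173 rest 0.624 0 rise since, mm 45.1
0.173 15.9 0.696 0 rise since, mm 39.1
0.173 17.2 0.922 0 rise since, mm 17.9
0.173 18.75 0.995 0 rise since, mm -2.8
0.19 rest 0.559 -1 rise since, mm 44.1
0.19 15.9 0.569 -1 rise since, mm 38.5
0.19 17.2 0.809 0 rise since, mm 18.1
0.19 18.75 0.969 0 rise since, mm -2.3
0.2 rest 0.314 0 rise since, mm 45.1
0.2 15.9 0.569 0 rise since, mm 39.9
0.2 17.2 0.739 0 rise since, mm 18.0
0.2 18.75 0.909 0 rise since, mm -1.5
```

Against the camera images, the sleeve slid down about 3.5 mm while the lever was closing, so it sits roughly 4 mm low. I'll try to nudge it up under the firm grip.

Call:
play_rows --pt "0 0 -1 0 0 0" --pt "0 0 -1 0 0 0" --pt "0 0 0 0 0 0"

```text
time: 22.77
tool_pos: [0.524, -0.2591, 0.1634]
tool_rot: [0.001, 0.764, -0.646, -0.002]
contact_force: [-3.5, -7.3, -8.7]
gripper_width: 0.273
grasp_force: 59.8
```

Call:
play_rows --pt "0 0 -1 0 0 0" --pt "0 0 -1 0 0 0" --pt "0 0 0 0 0 0"

```text
time: 23.02
tool_pos: [0.524, -0.2591, 0.1647]
tool_rot: [0.001, 0.764, -0.646, -0.003]
contact_force: [-1.9, -7.7, -12.2]
gripper_width: 0.267
grasp_force: 59.9
```

```bash
cat > rise.py <<'E'
from plan import *
im=imaging.grab_frame('scene');s=im;im=im['image'];s['R']=np.array(s['R']);s['t']=np.array(s['t'])
np.save('last.npy',im)
d=np.array([-.1637,.9865,0]);c=np.array([.5335,-.34,0])
end=np.ascontiguousarray(cv2.imread('pics/end.png')[...,::-1])
for nm,src,z0 in(('end',end,.0455),('18.75',np.load('img_18.75.npy'),.0483)):
  for al,zz0 in((.173,.135),(.19,.125)):
    X=c+d*al+[0,0,zz0+z0];p0=np.round(proj(s,X)).astype(int);h=11;w=h+6
    a=src[p0[1]-h:p0[1]+h+1,p0[0]-h:p0[0]+h+1]
    r=cv2.matchTemplate(im[p0[1]-w:p0[1]+w+1,p0[0]-w:p0[0]+w+1],a,cv2.TM_CCOEFF_NORMED);_,v,_,m=cv2.minMaxLoc(r)
    y=min(max(m[1],1),r.shape[0]-2);g=r[y-1:y+2,m[0]];sub=(g[0]-g[2])/(2*(g[0]-2*g[1]+g[2]))
    dv=y-6+sub;zz=np.linspace(-.02,.03,501);pr=np.array([proj(s,X+[0,0,k])[1] for k in zz])-proj(s,X)[1]
    print(nm,al,round(v,3),'rise',round(zz[abs(pr-dv).argmin()]*1e3,1))
E
python3 rise.py; python3 st.py
```

```text
end 0.173 0.987 rise 1.2
end 0.19 0.983 rise 1.0
18.75 0.173 0.986 rise -1.5
18.75 0.19 0.97 rise -1.1
23.0667 [-5.8560e-01  2.8000e-02  1.7842e+00 -2.2000e-03  1.3347e+00  2.3894e+00] [ 0.524  -0.2591  0.1647] [ 0.0013  0.7637 -0.6456 -0.0025] 0.27404614510026387 59.94023680686951 [ -1.7  -6.8 -11.7]
```

The sleeve does rise with the grip, by about 1.1 mm so far. Continuing.

Call:
play_rows --pt "0 0 -1 0 0 0" --pt "0 0 -1 0 0 0" --pt "0 0 -1 0 0 0" --pt "0 0 0 0 0 0" --pt "0 0 0 0 0 0"

```text
time: 23.48
tool_pos: [0.524, -0.2591, 0.1684]
tool_rot: [0.001, 0.764, -0.646, -0.003]
contact_force: [-3.3, -7.0, -8.7]
gripper_width: 0.272
grasp_force: 60.3
```

```bash
python3 rise.py; python3 st.py
```

```text
end 0.173 0.986 rise 5.0
end 0.19 0.943 rise 4.5
18.75 0.173 0.991 rise 2.0
18.75 0.19 0.971 rise 1.6
23.5333 [-5.8550e-01  2.4600e-02  1.7812e+00 -2.3000e-03  1.3413e+00  2.3894e+00] [ 0.524  -0.2591  0.1684] [ 0.0014  0.7637 -0.6456 -0.0026] 0.2701028697736447 60.274102091789246 [-3.6 -6.9 -8.9]
```

Call:
play_rows --pt "0 0 0 0 0 0" --pt "0 0 0 0 0 0" --pt "0 0 0 0 0 0" --pt "0 0 0 0 0 0" --pt "0 0 0 0 0 0"

```text
time: 23.95
tool_pos: [0.524, -0.2591, 0.1684]
tool_rot: [0.001, 0.764, -0.646, -0.003]
contact_force: [-3.3, -6.0, -9.7]
gripper_width: 0.274
grasp_force: 60.3
```

```bash
python3 rise.py; python3 - <<'E'
from plan import *
import pickle
t,s=pickle.load(open('f3.pkl','rb'));im=np.load('last.npy')
c=np.array([.5335,-.34,0]);e=s['R'][0].copy();e[2]=0;e/=np.linalg.norm(e)
zs=np.arange(.11,.206,.003);print(*(zs*1e3).astype(int))
for L in(-.017,-.012,-.006,0):
  for I in(s['image'],im):print(L,*[int(cv2.getRectSubPix(I.astype(np.float32),(1,1),tuple(map(float,proj(s,c+e*L+[0,0,z])))).mean()) for z in zs])
E
```

```text
end 0.173 0.986 rise 5.0
end 0.19 0.943 rise 4.5
18.75 0.173 0.991 rise 2.0
18.75 0.19 0.971 rise 1.6
110 113 116 119 122 125 128 131 134 137 140 143 146 149 152 155 158 161 164 167 170 173 176 179 182 185 188 191 194 197 200 203
-0.017 40 37 52 70 67 44 37 39 40 45 72 125 163 167 175 198 213 217 182 194 206 136 90 71 69 67 69 73 76 77 78 79
-0.017 72 73 74 76 77 74 56 40 39 50 64 74 74 74 74 73 71 60 34 40 60 83 69 36 39 39 40 51 69 77 77 79
-0.012 33 37 63 121 159 97 44 59 75 86 91 99 120 143 150 183 212 206 193 144 116 96 83 68 49 57 78 93 101 103 106 108
-0.012 91 90 90 91 88 73 47 34 40 48 60 67 68 66 64 61 54 38 33 44 80 150 148 51 41 48 55 69 90 102 106 108
-0.006 37 29 36 39 38 41 68 117 143 143 143 143 144 144 144 144 143 143 141 136 124 112 101 70 52 102 138 143 143 144 144 143
-0.006 113 113 113 114 113 109 90 55 35 31 35 47 53 54 53 52 51 44 29 30 36 37 46 68 92 101 91 79 96 130 143 143
0 36 24 26 32 34 38 61 104 130 131 131 130 130 130 130 130 129 128 122 113 113 113 109 80 47 94 128 130 130 130 130 130
0 113 113 113 113 113 113 110 93 58 36 47 63 70 72 70 68 62 48 32 37 41 41 46 63 87 113 123 124 127 131 130 130
```

The sleeve is at rest with a lift of about 50.5–51 mm. The ring measures 50–51 mm above the sleeve's resting top, and the lever is held shut at 60 N. Handing in.

```bash
python3 -c "
from plant import manip
print(manip.job_done())"
```

```text
the job is handed in; nothing more can be done
None
```

The job is handed in. The bottle stands upright on the empty circle, released. By my measurements the sleeve top is within about 1 mm of the ring's underside, and the gripper still holds the lever shut against the boom. The sleeve slipped about 3.5 mm as the lever closed, so I pulled it back up under the grip. The hand-in reported no verdict.

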